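# Present a sample tube to the desktop code reader

## Robot

A 7-joint arm with a two-finger parallel gripper is mounted at the origin on a cart in front of the work surface, level with it; the furniture and walls round the work are solid. World frame = base frame: x ahead of the robot, y to its left, z up, the work surface at z = 0. Lengths are in m, angles in rad, forces in N, time in s.
With the tool pointing down it reaches from about 0.35 to 0.9 m from the base axis. Payload 8.1 kg.
Tool frame: the origin (TCP) lies on the centre line of the jaws, within the pads' length; the fingertips stand 11 mm ahead of it and the grasp point (between the pads) lies 8 mm behind it; z points along the fingers, x is the direction in which the jaws open and shut, and the axes are right-handed (so a half turn about z gives the same grasp; the last joint's range is limited). The gripper opens to 92 mm and grips with 3 to 60 N. Pads are 19 mm wide; open, the fingers measure 130 mm over their backs; the gripper's body (75 mm by 190 mm) begins 47 mm behind the grasp point.
Start: joints at [1.062, 0.434, 0.025, 1.573, -0.012, 1.134, -0.075], TCP at [0.247, -0.574, 0.215] pointing down, gripper open.
Joint ranges: [-2.62, 2.62], [-0.44, 2.09], [-1.27, 1.32], [0.08, 2.57], [-1.32, 4.46], [0.12, 2], [-2.74, 2.74]. Speed limits (rad/s): [2.22, 2.22, 3.01, 3.01, 3.14, 3.14, 3.14].

## Interface

Orientations are given as a rotation vector (axis times angle).
In Python, from cell import observe, eyes, ticket, finder gives the robot as it stands.
- The arm moves only by the tool arm_command, never from a script. Its argument "plan" is a list of rows, each an object with "translation": the shift along the tool's x, y, z scaled (see below), a list of three; "turn": the turn, a rotation vector about the tool's x, y, z scaled (see below), a list of three; "hand": the opening, from 0 (shut) to 1 (fully open). In form: [{"translation": [x, y, z], "turn": [wx, wy, wz], "hand": hand}, ...]. A call has 1 to 20 rows; each row is the pose to reach, as a shift and turn from the pose commanded when the call began, along the tool's axes at that moment; what a row does not reach only later rows make up. The controller multiplies each number of a shift by 120 mm and each number of a turn by pi/2 rad. A row lasts 1/8 s, in which the tool goes at most 62.5 mm and 10.7 degrees, less where a joint would pass 70% of its speed; a pose out of reach is approached as far as the arm can. A call with a number of a shift or a turn outside -1 to 1 is refused whole. A call with a gripper value outside its range is refused whole. The fingers move at their own pace and stop on an object; "squeeze" is the grip in N (left out, the last holds). Time passes only in rows, so rows that repeat a pose let the fingers close. It gives the time, the measured TCP pose, the force and the opening at its end, in the units of the state.
- observe(): the state, without advancing time (a new reading comes with each control period).
- eyes.get_image(name): name is "side" or "top" or "wrist"; returns (picture, depth): 384x512x3 uint8, blue, green, red; 384x512 float32, m along the optical axis (not along the pixel's ray), 0 where there is no reading.
- eyes.calibration(name): a dict with "K" (3x3 intrinsics, pixels), "k1" (the pictures are not rectified: a ray, as slopes to the right and down, at radius r is drawn at 1 + k1 r^2 times it, then the intrinsics apply), "origin" and "attitude" of the camera in the world. Camera axes: x right, y down, z forward; pixel columns grow to the right and rows downward; lengths in m; the calibration is good to about 2 mm. A picture is of the moment at which its call begins: read the wrist's pose just before it. calibration takes no time and is no camera call; for the wrist camera it gives the pose at the moment of the call.
- ticket.sign_off(): hands the job in, once; it reports no verdict.
Trained networks look in the newest picture that a camera, given by its name, has taken for a name from the list of things; names that differ only in an ending like _2 or _b are one class to them, and where a whole thing is asked for, a point or a joint stands for the part that bears it (a point fixed in the world has none). Each returns a list of dicts, best first, with "score" (0 to 1); they miss things now and then, are a little off and sometimes report something else, mostly with a low value. They report only what shows in the picture. A call takes as long as a camera call. They do not tell look-alikes from the thing itself.
- finder.boxes_of(camera, name): "rect" ([left, top, right, bottom] in pixels, round what is visible of it).
The state is a dict: "clock": time; "joints": joint angles; "dq": joint speeds; "joint_efforts": joint torques, N m; "position": TCP position; "ee_rot": TCP orientation; "force": force on the tool from outside, world axes, zero at the start; "ft_torque": the same for the moment, N m; "width": opening from 0.0 (shut) to 1.0 (fully open).
Only numpy, scipy, OpenCV 4.12 (cv2) and the standard library are available. Lean on these libraries where they do the work, as an engineer would, in place of code of your own. Each camera call takes 0.05 s, during which the arm holds its last target. There are 200 camera calls.

## Task

Uncover the desktop code reader: lift off its dust hood and hang it by its arched handle on the hook of the stand, and let go of it. Then draw the taller of the two capped tubes out of the rack and tilt it so that the code on its bottom end squarely faces the middle of the reader's slanted window, about 3 cm off the glass and touching nothing. Finish there, still holding the tube in the air; leave the short tube in the rack and do not knock over the small beaker or the vial.

Things in the scene. Friction and masses are not known exactly. Their poses are not given: they have to be found in the camera images.
- reader: Fixed desktop code reader: grey foot 110 (x) x 130 (y) x 12 mm, on it a white body 80 x 100 mm, top 80 mm above the worktop, upper front cut off at 45 degrees with the dark window in it; under the hood at the start. Origin on the worktop under its centre, z up; the window is on its -x side (turned to the robot's right, seen from the robot).
- reader_window: Dark glass window of the reader, 50 x 74 mm, on the 45 degree face. Origin at the centre of the glass (17.5 mm to -x of the reader's centre, 57.5 mm above the worktop); z is the outward normal (45 degrees up and to the reader's -x), y level along the reader's y, x up the slope.
- hood: Loose grey box hood, open below, 94 (x) x 114 (y) x 76 mm, walls 3 mm, about 110 g, over the reader with its rim on the foot (z 12 mm), 4 mm play all round; must rise 75 mm to clear. Origin at centre of the rim plane, z up. Steel arch handle on the roof, 8 mm round bar in the y-z plane: level from y -46 to +46 mm at 141 mm above the rim; opening under it 61 high x 96 wide.
- hood_bar (a point): Middle of the level bar of the hood's arch handle, on the bar's axis; axes as the hood.
- hook_stand: Fixed steel stand with one hook: base plate 150 x 80 x 10 mm, post 12 mm thick at x = +70 mm, ending at hook height; from it an 8 mm round prong runs level along -x, its axis 200 mm above the worktop, to an upturned tip at x = -30 mm (tip top at 218 mm). Origin on the worktop under the seat on the prong, z up.
- hook_seat (a point): Point 208 mm above the worktop over the stand's origin, where the axis of the handle's bar lies when it rests on the prong; axes as the stand. The bar is threaded over the tip from the -x side, the roof of the hood passing below the prong.
- rack: Fixed grey tube rack, a block 60 (x) x 125 (y) x 60 mm with two round holes 31 mm wide and 50 mm deep at y = -32 and +32 mm. Origin on the worktop under its centre, z up.
- tall_tube: Loose tall capped tube, 120 mm long, clear body 28 mm in diameter, ribbed white cap 34 mm in diameter over the top 20 mm, 60 g nominal; it stands in one of the rack's holes (bottom 10 mm, top 130 mm above the worktop). Origin at the centre of its bottom end, z along the tube to the cap.
- tube_base (a point): Centre of the tall tube's flat bottom end, where the square code is; the tube's origin.
- short_tube: Loose short capped tube, same shape but 85 mm long (top 95 mm above the worktop), in the other hole; stays there. Origin at the centre of its bottom end, z up to the cap.
- beaker_50: Loose small glass beaker, 44 mm wide, 56 mm high, bystander near the front of the worktop; origin at the centre of its underside, z up.
- vial_1: Loose small sample vial, 32 mm wide, 54 mm high, bystander near the front of the worktop; origin at the centre of its underside, z up.
Things that resemble listed ones, but are neither listed nor needed, are in the scene too. Leave any blue or purple look-alike of the tall_tube alone.

How it is judged:
By the outcome, as a careful person would: the job done as asked, in the order asked, and still so for the second after the job is handed in, while the arm keeps its last pose, push and grip.
It also fails if it takes over 58 s, if anything falls off the work surface, if the arm or the gripper's body presses on something with over 40 N, if the wrist force passes 120 N, or if a joint passes its speed limit or range.

## Working session

There is one attempt and no reset: what is moved stays moved. The work goes in short steps, Python scripts to look and compute and a tool call to move; the robot and the scene stay as the last step left them, time stands still between calls to the robot, and variables do not carry over. Pictures are saved under pics/ and viewed, and the job is handed in when it is done.

Besides the shell and the picture viewer there is one more tool, called after "Request:" as a command line: name --argument value ..., lists and objects as JSON in quotes. arm_command: Moves the arm, as the interface text tells. Its arguments: {"type":"object","properties":{"plan":{"type":"array","items":{"type":"object","properties":{"translation":{"type":"array","items":{"type":"number"}},"turn":{"type":"array","items":{"type":"number"}},"hand":{"type":"number"}}}},"squeeze":{"type":"number"}},"required":["plan"]}

```bash
ls; mkdir -p pics
cat > h.py <<'E'
import numpy as np,cv2
from scipy.spatial.transform import Rotation as R
from cell import observe,eyes,ticket,finder
def snap(n,f):
    c=eyes.calibration(n); im,d=eyes.get_image(n); cv2.imwrite('pics/'+f+'.png',im); return im,d,c
def att(c):
    a=np.array(c['attitude'],float)
    return a if a.shape==(3,3) else (R.from_rotvec(a).as_matrix() if a.size==3 else R.from_quat(a).as_matrix())
def rays(c,uv):
    K=np.array(c['K'],float); uv=np.atleast_2d(np.array(uv,float))
    p=np.c_[(uv[:,0]-K[0,2])/K[0,0],(uv[:,1]-K[1,2])/K[1,1]]; q=p.copy()
    for _ in range(20): q=p/(1+c['k1']*(q**2).sum(1,keepdims=True))
    return np.c_[q,np.ones(len(q))]
def cloud(d,c):
    v,u=np.mgrid[:d.shape[0],:d.shape[1]]
    P=rays(c,np.c_[u.ravel(),v.ravel()])*d.reshape(-1,1)
    return (P@att(c).T+np.array(c['origin'])).reshape(*d.shape,3)
def proj(c,X):
    q=(np.atleast_2d(X)-np.array(c['origin']))@att(c); s=q[:,:2]/q[:,2:]; s=s*(1+c['k1']*(s**2).sum(1,keepdims=True))
    K=np.array(c['K']); return s*[K[0,0],K[1,1]]+[K[0,2],K[1,2]]
E
python3 - <<'E'
from h import *
s=observe(); print(s)
for n in ['side','top','wrist']:
    im,d,c=snap(n,n+'0'); print(n,c)
    if n!='wrist':
        for o in ['reader','hood','hook_stand','rack','tall_tube','short_tube','beaker_50','vial_1']:
            print(o,[(round(b['score'],2),np.round(b['rect']).tolist()) for b in finder.boxes_of(n,o)[:4]])
E
```

```text
pics
{'clock': 0.0, 'joints': array([ 1.06240516,  0.43521452,  0.02500796,  1.57411233, -0.01160489,
        1.1339637 , -0.0751315 ]), 'dq': array([-8.96896435e-04, -2.72157498e-03, -7.08583643e-04,  2.12210574e-04,
        4.47251209e-05,  6.65477805e-04, -1.36660504e-03]), 'joint_efforts': array([ 3.91330623e-04, -6.67857528e+01,  9.84792709e-01, -3.14464545e+01,
       -6.08482515e-02,  4.29631106e-02,  2.07742523e-04]), 'position': array([ 0.24643738, -0.57379217,  0.21424474]), 'ee_rot': array([-2.62278628e+00,  1.72801783e+00,  2.15738964e-03]), 'force': array([0.68891922, 0.74076235, 0.20542864]), 'ft_torque': array([0.02758794, 0.04862134, 0.00705907]), 'width': 1.0021342410801326}
side {'K': array([[379.82491627,   0.        , 254.10415425],
       [  0.        , 379.82491627, 193.37644272],
       [  0.        ,   0.        ,   1.        ]]), 'k1': -0.08323714500503178, 'origin': array([0.16048064, 0.61681735, 0.80795768]), 'attitude': array([-0.6489497 ,  2.67168123, -1.11725816])}
reader [(0.8, [179.0, 215.0, 237.0, 241.0])]
hood [(0.92, [175.0, 174.0, 233.0, 235.0])]
h
[... 924 characters left out ...]
311.0, 244.0]), (0.53, [306.0, 194.0, 324.0, 205.0]), (0.5, [326.0, 156.0, 343.0, 174.0])]
short_tube [(0.64, [331.0, 193.0, 344.0, 203.0])]
beaker_50 [(0.62, [187.0, 223.0, 206.0, 236.0]), (0.58, [300.0, 188.0, 347.0, 214.0]), (0.57, [263.0, 233.0, 277.0, 243.0]), (0.35, [125.0, 132.0, 182.0, 198.0])]
vial_1 [(0.56, [263.0, 231.0, 276.0, 241.0]), (0.53, [128.0, 132.0, 182.0, 201.0])]
wrist {'K': array([[283.52017367,   0.        , 254.65946024],
       [  0.        , 283.52017367, 187.90053453],
       [  0.        ,   0.        ,   1.        ]]), 'k1': -0.06295015361878438, 'origin': array([ 0.32377626, -0.54132179,  0.38481957]), 'attitude': array([ 2.39619975, -1.57822557, -0.24862715])}
```

Run:
```python
import cv2
a=cv2.imread('pics/side0.png')[110:320,110:340];b=cv2.imread('pics/top0.png')[90:270,100:370]
cv2.imwrite('pics/side0c.png',cv2.resize(a,None,fx=2.8,fy=2.8,interpolation=2));cv2.imwrite('pics/top0c.png',cv2.resize(b,None,fx=2.9,fy=2.9,interpolation=2))
```

```text
(no output)
```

View pics/side0c.png

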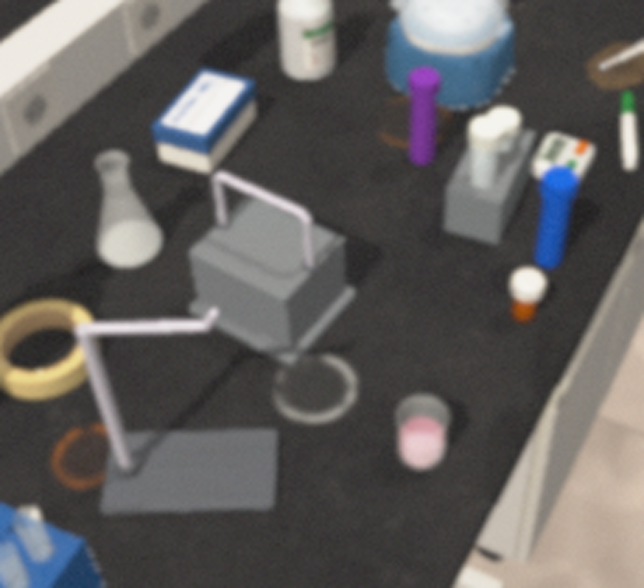

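View pics/top0c.png

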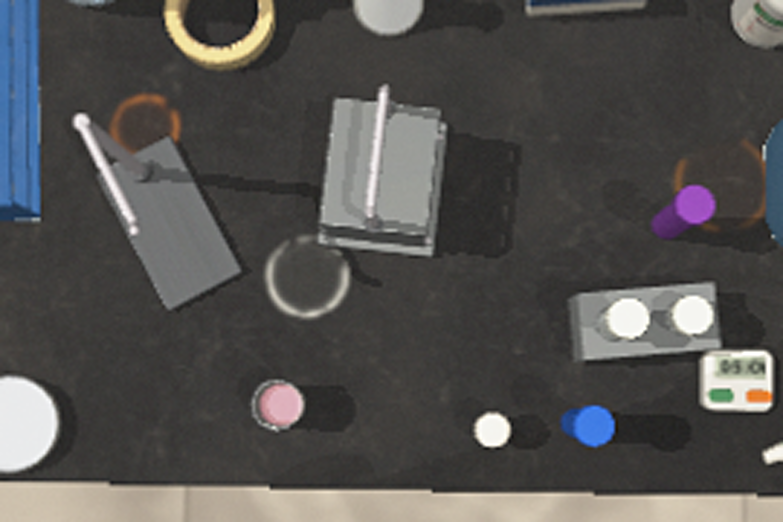

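View pics/side0.png

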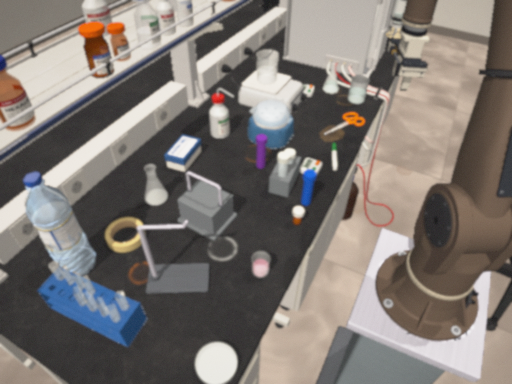

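The side crop shows the hood (270,260), the hook stand with its tip toward the robot (210,320), and the rack (490,190), whose left tube is the tall one. The blue and purple tubes stand nearby. Next I measure positions from depth.

```bash
cat > m.py <<'E'
from h import *
def rect(P):
    r=cv2.minAreaRect((P[:,:2]*1000).astype(np.float32)); return np.round(r[0],1),np.round(r[1],1),round(r[2],1)
E
python3 - <<'E'
from m import *
T={}
for n in ['top','side']:
    im,d,c=snap(n,n+'1'); X=cloud(d,c); ok=d>0; T[n]=(im,X,ok)
    def reg(x0,x1,y0,y1,z0,z1):
        m=ok&(X[...,0]>x0)&(X[...,0]<x1)&(X[...,1]>y0)&(X[...,1]<y1)&(X[...,2]>z0)&(X[...,2]<z1); return X[m]
    bx=dict(hood=([213,121,252,175],[175,174,233,235]),stand=([126,132,183,200],[138,218,210,294]),rack=([298,188,348,216],[270,156,303,198]),tall=([306,194,324,205],[280,151,291,177]),short=([331,193,344,203],[285,148,294,162]),blue=([294,229,311,244],[302,168,315,204]),purple=([326,156,343,174],[254,134,268,167]),beaker=([187,223,206,236],[252,252,268,274]),vial=([263,231,276,241],[295,204,304,226]))
    for k,v in bx.items():
        l,t,r,b=v[n=='side']; P=X[t-3:b+4,l-3:r+4].reshape(-1,3); P=P[P[:,2]>.02]
        print(n,k,len(P),'min',P.min(0).round(3),'max',P.max(0).round(3),'zpct',np.percentile(P[:,2],[50,90,97]).round(3))
        if k=='hood':
            print('  roof',rect(reg(P[:,0].min(),P[:,0].max(),P[:,1].min()-.01,P[:,1].max()+.01,.08,.096)))
            B=reg(P[:,0].min(),P[:,0].max(),P[:,1].min(),P[:,1].max(),.14,.17); print('  bar',len(B),rect(B),B[:,2].max(), np.median(B,0))
        if k=='stand':
            B=P[P[:,2]>.18]; print('  prong',len(B),rect(B) if len(B) else '')
            A=X[t-3:b+4,l-3:r+4].reshape(-1,3); A=A[(A[:,2]>.005)&(A[:,2]<.016)]; print('  base',len(A),rect(A))
        if k=='rack':
            A=P[(P[:,2]>.05)&(P[:,2]<.066)]; print('  racktop',len(A),rect(A),np.median(A,0))
        if k in('tall','short','blue','purple'):
            A=P[P[:,2]>np.percentile(P[:,2],97)-.008]; print('  top',len(A),rect(A))
np.savez('c.npz',top=T['top'][1],side=T['side'][1])
E
```

```text
top hood 1793 min [ 0.396 -0.01   0.02 ] max [0.66  0.093 1.043] zpct [0.087 0.096 0.156]
  roof (array([600.3,  41.6]), array([ 94. , 116.1]), 85.2)
  bar 156 (array([600. ,  41.6]), array([  7.9, 111.4]), 85.1) 0.162842694744591 [0.5971571  0.04166832 0.15542784]
top stand 311 min [0.396 0.002 0.02 ] max [0.617 0.283 1.043] zpct [0.201 0.214 1.043]
  prong 194 (array([486.6, 150.4]), array([344.5,  44.9]), 51.0)
  base 1423 (array([561.8, 267.5]), array([181.1, 135.7]), 23.4)
top rack 1136 min [ 0.396 -0.266  0.02 ] max [0.508 0.002 1.043] zpct [0.06  0.128 0.131]
  racktop 735 (array([ 471.5, -202.2]), array([ 60.3, 123.4]), 6.1) [ 0.46669208 -0.20381109  0.0590854 ]
top tall 448 min [ 0.45  -0.213  0.031] max [ 0.496 -0.149  0.132] zpct [0.061 0.13  0.131]
  top 158 (array([ 467.5, -171.4]), array([32.8, 32.2]), 87.8)
top short 319 min [ 0.396 -0.266  0.047] max [0.5   0.002 1.043] zpct [0.062 0.095 0.097]
  top 132 (array([ 444.9, -120.7]), array([ 31.8, 263.4]), 14.9)
top blue 192 min [ 0.362 -0.161  0.023] max [0.396 0.002 1.043] zpct [0.119 0.121 0.122]
  top 156 (array([378.
[... 1150 characters left out ...]

  top 95 (array([306.7, 212.3]), array([ 34.4, 859.5]), 22.2)
side short 246 min [ 0.16  -0.269  0.055] max [0.486 0.617 0.808] zpct [0.095 0.13  0.131]
  top 69 (array([306.6, 212.4]), array([ 23.7, 859.7]), 21.4)
side blue 324 min [ 0.16  -0.301  0.02 ] max [0.444 0.617 0.808] zpct [0.085 0.12  0.121]
  top 94 (array([262.5, 225.6]), array([ 30.9, 808.1]), 16.8)
side purple 444 min [ 0.16  -0.336  0.02 ] max [0.654 0.617 0.808] zpct [0.063 0.119 0.121]
  top 82 (array([358. , 182.1]), array([ 33.6, 954.4]), 26.4)
side beaker 357 min [0.16  0.106 0.02 ] max [0.407 0.617 0.808] zpct [0.038 0.055 0.057]
side vial 149 min [ 0.16  -0.134  0.02 ] max [0.382 0.617 0.808] zpct [0.05  0.054 0.056]
```

Run:
```python
from m import *
Z=np.load('c.npz')
S={}
for n in ['top','side']:
    X=Z[n].reshape(-1,3); X=X[(X[:,2]<.5)]
    def reg(x0,x1,y0,y1,z0,z1):
        m=(X[:,0]>x0)&(X[:,0]<x1)&(X[:,1]>y0)&(X[:,1]<y1)&(X[:,2]>z0)&(X[:,2]<z1); return X[m]
    B=reg(.45,.68,.13,.29,.185,.225); print(n,'prong',len(B),rect(B),B[:,2].max())
    C=B[B[:,2]<.212]; v=np.linalg.svd(C[:,:2]-C[:,:2].mean(0))[2][0]; print(' dir',np.degrees(np.arctan2(v[1],v[0]))%180, C.mean(0)); 
    Tt=reg(.45,.68,.13,.29,.210,.225); print(' tip',len(Tt),Tt.mean(0))
    A=reg(.42,.66,.1,.30,.006,.015)
    print(' base',len(A),rect(A),np.percentile(A,[1,99],axis=0).round(3).tolist())
    print(' roof',rect(reg(.52,.68,-.02,.10,.082,.096)),' bar',rect(reg(.52,.68,-.02,.10,.145,.17)))
    for z,k,w in((.128,'tall',(.44,.50,-.20,-.145)),(.092,'short',(.44,.50,-.28,-.20)),(.055,'rack',(.42,.52,-.29,-.12))):
        print(' ',k,rect(reg(*w,z-.004,z+(.009 if k!='rack' else .008))))
    print(' above .2 in region between:',len(reg(.3,.7,-.35,.3,.23,.5)))
```

```text
top prong 171 (array([562.2, 246.7]), array([106. ,  11.3]), 28.1) 0.21854754639284346
 dir 28.52691327499491 [0.56887163 0.2490583  0.20217821]
 tip 13 [0.51963512 0.22169131 0.21578144]
 base 1367 (array([588.7, 211.3]), array([174.9, 168.7]), 27.9) [[0.484, 0.181, 0.006], [0.634, 0.296, 0.014]]
 roof (array([600.3,  41.6]), array([ 94. , 116.1]), 85.2)  bar (array([600.5,  41.6]), array([  7.9, 110.4]), 85.1)
  tall (array([ 467.6, -171.2]), array([31.8, 32.7]), 1.7)
  short (array([ 475.2, -233.5]), array([30.7, 29.6]), 3.4)
  rack (array([ 471.5, -202.2]), array([ 60.3, 123.4]), 6.1)
 above .2 in region between: 0
side prong 227 (array([559.4, 246.9]), array([108.4,  11.4]), 27.8) 0.21790916900836566
 dir 30.132204792641613 [0.56520309 0.2498764  0.20082052]
 tip 17 [0.51631383 0.22116351 0.2143247 ]
 base 1558 (array([574.4, 207.3]), array([150.2, 161.7]), 28.9) [[0.48, 0.182, 0.006], [0.623, 0.298, 0.014]]
 roof (array([596.8,  40.5]), array([ 96.1, 118.3]), 84.9)  bar (array([596.6,  40.6]), array([  8.9, 111.1]), 85.3)
  tall (array([ 464.3, -170.9]), array([31.6, 30.6]), 22.1)
  short (array([ 468.3, -239.3]), array([25.8, 33.4]), 65.8)
  rack (array([ 467.5, -205.1]), array([ 61.2, 130.4]), 5.7)
 above .2 in region between: 0
```

```bash
cat >> m.py <<'E'
def down(yaw):
    a=np.radians(yaw); c,s=np.cos(a),np.sin(a); return np.array([[c,s,0],[s,-c,0],[0,0,-1.]])
def pose():
    s=observe(); return np.array(s['position']),R.from_rotvec(s['ee_rot']).as_matrix(),s
def legs(way,start=None):
    "print chained calls (tool-frame shift /0.12, turn /(pi/2)) through way=[(p,R)...]"
    if start: p,M=start
    else: p,M,_=pose()
    for q,N in way:
        q=np.array(q,float)
        rv=R.from_matrix(M.T@N).as_rotvec(); n=1
        while True:
            ps=[p+(q-p)*i/n for i in range(n+1)]; Ms=[M@R.from_rotvec(rv*i/n).as_matrix() for i in range(n+1)]
            t=[Ms[i].T@(ps[i+1]-ps[i])/.12 for i in range(n)]
            if np.abs(t).max()<=.99 and np.abs(rv/n/(np.pi/2)).max()<=.99: break
            n+=1
        w=rv/n/(np.pi/2)
        for i in range(n): print('->',np.round(ps[i+1],3),'T',np.round(t[i],3).tolist(),'W',np.round(w,3).tolist(),'rows>=',int(np.ceil(max(np.linalg.norm(t[i])*.12/.0625,np.linalg.norm(rv/n)/np.radians(10.7)))))
        p,M=q,N
E
python3 - <<'E'
from m import *
legs([([.594,.044,.30],down(85.1))])
E
```

```text
-> [ 0.305 -0.471  0.229] T [-0.599, -0.782, -0.118] W [0.0, -0.0, -0.281] rows>= 3
-> [ 0.362 -0.368  0.243] T [-0.207, -0.963, -0.118] W [0.0, -0.0, -0.281] rows>= 3
-> [ 0.42  -0.265  0.258] T [0.225, -0.959, -0.118] W [0.0, -0.0, -0.281] rows>= 3
-> [ 0.478 -0.162  0.272] T [0.613, -0.771, -0.118] W [0.0, -0.0, -0.281] rows>= 3
-> [ 0.536 -0.059  0.286] T [0.884, -0.435, -0.118] W [0.0, -0.0, -0.281] rows>= 3
-> [0.594 0.044 0.3  ] T [0.985, -0.015, -0.118] W [0.0, -0.0, -0.281] rows>= 3
```

Request:
arm_command --plan '[{"translation": [-0.599,-0.782,-0.118],"turn": [0,0,-0.281],"hand": 1},{"translation": [-0.599,-0.782,-0.118],"turn": [0,0,-0.281],"hand": 1},{"translation": [-0.599,-0.782,-0.118],"turn": [0,0,-0.281],"hand": 1}]'

```text
clock: 1.42
position: [0.3083, -0.4671, 0.2302]
ee_rot: [-2.943, 1.095, -0.003]
force: [-1.2, -1.3, 1.5]
width: 0.995
```

Request:
arm_command --plan '[{"translation": [-0.207,-0.963,-0.118],"turn": [0,0,-0.281],"hand": 1},{"translation": [-0.207,-0.963,-0.118],"turn": [0,0,-0.281],"hand": 1},{"translation": [-0.207,-0.963,-0.118],"turn": [0,0,-0.281],"hand": 1}]'

```text
clock: 1.8
position: [0.3657, -0.3639, 0.2444]
ee_rot: [-3.112, 0.424, -0.004]
force: [-0.4, -1.3, 0.7]
width: 1.004
```

Request:
arm_command --plan '[{"translation": [0.225,-0.959,-0.118],"turn": [0,0,-0.281],"hand": 1},{"translation": [0.225,-0.959,-0.118],"turn": [0,0,-0.281],"hand": 1},{"translation": [0.225,-0.959,-0.118],"turn": [0,0,-0.281],"hand": 1}]'

```text
clock: 2.17
position: [0.4232, -0.2606, 0.2585]
ee_rot: [-3.13, -0.268, -0.004]
force: [-0.7, -0.8, 0.7]
width: 1.002
```

Request:
arm_command --plan '[{"translation": [0.613,-0.771,-0.118],"turn": [0,0,-0.281],"hand": 1},{"translation": [0.613,-0.771,-0.118],"turn": [0,0,-0.281],"hand": 1},{"translation": [0.613,-0.771,-0.118],"turn": [0,0,-0.281],"hand": 1}]'

```text
clock: 2.55
position: [0.4807, -0.1572, 0.2726]
ee_rot: [-2.995, -0.946, -0.005]
force: [-1.3, -1.4, -0.8]
width: 0.996
```

Request:
arm_command --plan '[{"translation": [0.884,-0.435,-0.118],"turn": [0,0,-0.281],"hand": 0.6},{"translation": [0.884,-0.435,-0.118],"turn": [0,0,-0.281],"hand": 0.6},{"translation": [0.884,-0.435,-0.118],"turn": [0,0,-0.281],"hand": 0.6}]'

```text
clock: 2.92
position: [0.5381, -0.0538, 0.2866]
ee_rot: [-2.715, -1.578, -0.005]
force: [-0.7, -0.6, -0.6]
width: 0.724
```

Request:
arm_command --plan '[{"translation": [0.985,-0.015,-0.118],"turn": [0,0,-0.281],"hand": 0.6},{"translation": [0.985,-0.015,-0.118],"turn": [0,0,-0.281],"hand": 0.6},{"translation": [0.985,-0.015,-0.118],"turn": [0,0,-0.281],"hand": 0.6},{"translation": [0.985,-0.015,-0.118],"turn": [0,0,-0.281],"hand": 0.6}]'

```text
clock: 3.42
position: [0.5946, 0.0442, 0.2997]
ee_rot: [-2.316, -2.122, 0.001]
force: [-0.3, -0.4, -0.4]
width: 0.598
```

Tracking is good. Now a wrist look to refine the bar and hook positions.

Run:
```python
from m import *
p,M,s=pose(); im,d,c=snap('wrist','w1'); X=cloud(d,c)[d>0]
print(s['joints'].round(2))
def reg(x0,x1,y0,y1,z0,z1):
    m=(X[:,0]>x0)&(X[:,0]<x1)&(X[:,1]>y0)&(X[:,1]<y1)&(X[:,2]>z0)&(X[:,2]<z1); return X[m]
B=reg(.52,.68,-.02,.10,.14,.18); print('bar',len(B),rect(B) if len(B) else '',B[:,2].max() if len(B) else '')
A=reg(.52,.68,-.03,.11,.08,.096); print('roof',len(A),rect(A))
```

```text
[ 0.34  0.43 -0.74  1.47  0.29  1.35  1.06]
bar 585 (array([599.1,  39.2]), array([  6.9, 110.2]), 85.0) 0.15899265577572275
roof 4944 (array([598.7,  39.7]), array([ 94.1, 115.9]), 85.0)
```

View pics/w1.png

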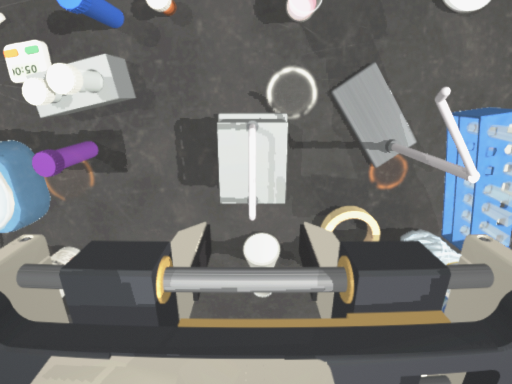

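Run:
```python
from m import *
legs([([.574,.042,.20],down(85)),([.574,.042,.145],down(85))])
```

```text
-> [0.574 0.042 0.2  ] T [-0.026, -0.168, 0.831] W [-0.0, 0.0, -0.002] rows>= 2
-> [0.574 0.042 0.145] T [0.0, 0.0, 0.458] W [0.0, 0.0, 0.0] rows>= 1
```

Request:
arm_command --plan '[{"translation": [-0.026,-0.168,0.42],"turn": [0,0,0],"hand": 0.5},{"translation": [-0.026,-0.168,0.831],"turn": [0,0,-0.002],"hand": 0.5},{"translation": [-0.026,-0.168,0.831],"turn": [0,0,-0.002],"hand": 0.5},{"translation": [-0.026,-0.168,0.831],"turn": [0,0,-0.002],"hand": 0.5}]'

```text
clock: 3.98
position: [0.5752, 0.0423, 0.2021]
ee_rot: [2.314, 2.123, 0.002]
force: [0.4, 0.8, 0.7]
width: 0.499
```

Request:
arm_command --plan '[{"translation": [0,0,0.23],"turn": [0,0,0],"hand": 0.5},{"translation": [0,0,0.458],"turn": [0,0,0],"hand": 0.5},{"translation": [0,0,0.458],"turn": [0,0,0],"hand": 0.4},{"translation": [0,0,0.458],"turn": [0,0,0],"hand": 0.2},{"translation": [0,0,0.458],"turn": [0,0,0],"hand": 0},{"translation": [0,0,0.458],"turn": [0,0,0],"hand": 0},{"translation": [0,0,0.458],"turn": [0,0,0],"hand": 0},{"translation": [0,0,0.458],"turn": [0,0,0],"hand": 0},{"translation": [0,0,0.458],"turn": [0,0,0],"hand": 0}]' --squeeze 45

```text
clock: 5.1
position: [0.5743, 0.0425, 0.1456]
ee_rot: [2.313, 2.126, 0.0]
force: [-0.5, -0.2, 3.4]
width: 0.003
```

Run:
```python
from m import *
p,M,s=pose(); print(p,s['width'],s['force'],s['clock']); snap('side','s2')
```

```text
[0.57433838 0.04253697 0.14556446] 0.0032747611939324224 [-0.48572004 -0.20743228  3.40580873] 5.1
```

View pics/s2.png

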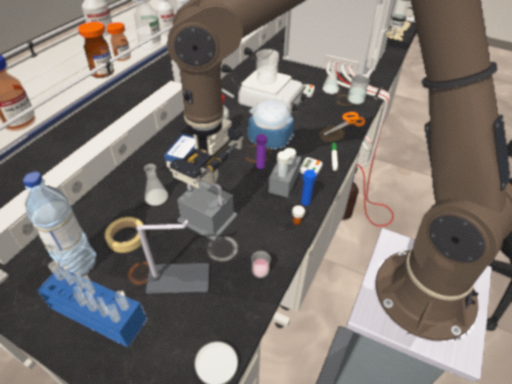

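Run:
```python
from m import *
a=cv2.imread('pics/s2.png')[100:260,140:300];cv2.imwrite('pics/s2c.png',cv2.resize(a,None,fx=3.7,fy=3.7,interpolation=2))
im,d,c=snap('wrist','w2'); snap('top','t2')
b=cv2.imread('pics/t2.png')[90:230,180:320]; cv2.imwrite('pics/t2c.png',cv2.resize(b,None,fx=4,fy=4,interpolation=2))
cs=eyes.calibration('side'); ct=eyes.calibration('top'); p,M,s=pose()
print('side TCP',proj(cs,p),'top TCP',proj(ct,p),'bar c side',proj(cs,[.599,.04,.153]),'top',proj(ct,[.599,.04,.153]))
```

```text
side TCP [[210.12705732 184.585763  ]] top TCP [[229.30707716 152.33696163]] bar c side [[202.21161482 178.78994655]] top [[230.53425097 141.54626772]]
```

View pics/s2c.png

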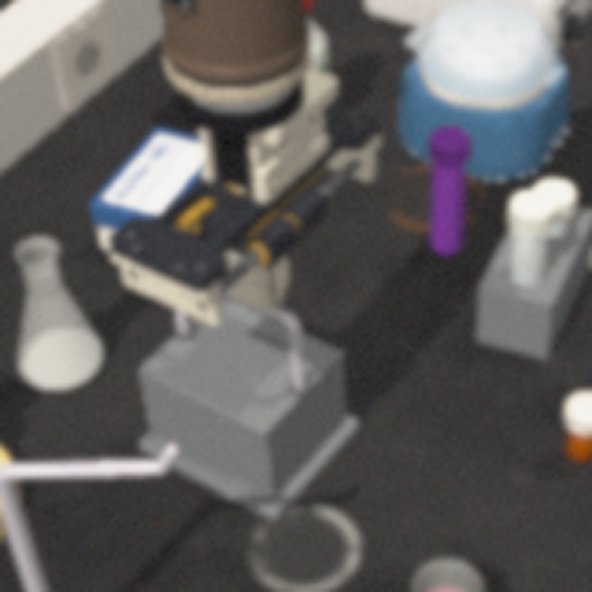

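View pics/w2.png

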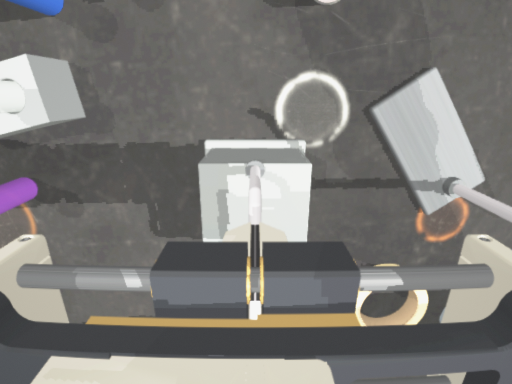

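View pics/t2c.png

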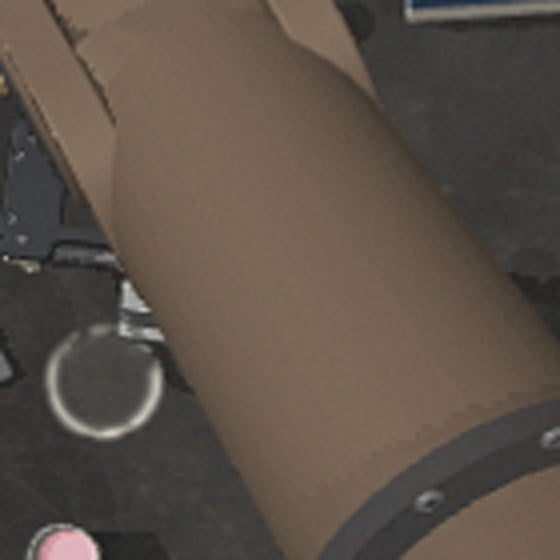

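Run:
```python
from m import *
a=cv2.imread('pics/w2.png')[140:330,170:340];cv2.imwrite('pics/w2c.png',cv2.resize(a,None,fx=3,fy=3,interpolation=2))
im,d,c=snap('wrist','w3'); X=cloud(d,c)
for v in range(160,320,8): print(v,X[v,255].round(3),end=' ; ')
print(proj(c,[[.574,.042,.153],[.599,.04,.153],[.574,.042,.1345]]))
```

```text
160 [0.54  0.045 0.091] ; 168 [0.544 0.045 0.102] ; 176 [0.544 0.045 0.125] ; 184 [0.544 0.045 0.144] ; 192 [0.546 0.045 0.151] ; 200 [0.55  0.045 0.155] ; 208 [0.555 0.044 0.157] ; 216 [0.559 0.044 0.158] ; 224 [0.565 0.043 0.158] ; 232 [0.565 0.043 0.168] ; 240 [0.564 0.043 0.178] ; 248 [0.565 0.043 0.186] ; 256 [0.565 0.043 0.194] ; 264 [0.565 0.043 0.201] ; 272 [0.544 0.045 0.238] ; 280 [0.545 0.045 0.24 ] ; 288 [0.548 0.045 0.241] ; 296 [0.582 0.042 0.203] ; 304 [0.624 0.038 0.158] ; 312 [0.631 0.038 0.158] ; [[254.12911254 234.27365327]
 [254.31223011 268.04851916]
 [254.19221597 222.01613238]]
```

View pics/w2c.png

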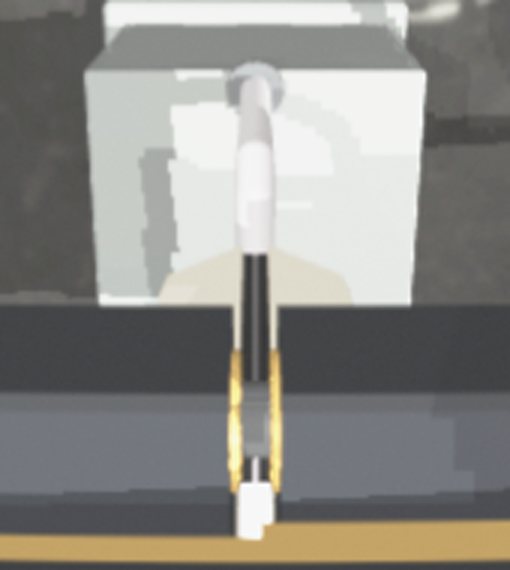

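The wrist picture shows the bar between the pads (crop 255,200), with its top at z 0.158. The width reading is odd, so I'll lift slowly and check.

Request:
arm_command --plan '[{"translation": [0,0,-0.04],"turn": [0,0,0],"hand": 0},{"translation": [0,0,-0.1],"turn": [0,0,0],"hand": 0},{"translation": [0,0,-0.18],"turn": [0,0,0],"hand": 0},{"translation": [0,0,-0.28],"turn": [0,0,0],"hand": 0},{"translation": [0,0,-0.38],"turn": [0,0,0],"hand": 0},{"translation": [0,0,-0.48],"turn": [0,0,0],"hand": 0},{"translation": [0,0,-0.58],"turn": [0,0,0],"hand": 0},{"translation": [0,0,-0.68],"turn": [0,0,0],"hand": 0},{"translation": [0,0,-0.75],"turn": [0,0,0],"hand": 0},{"translation": [0,0,-0.78],"turn": [0,0,0],"hand": 0},{"translation": [0,0,-0.78],"turn": [0,0,0],"hand": 0}]'

```text
clock: 6.68
position: [0.5742, 0.0425, 0.2389]
ee_rot: [2.313, 2.126, -0.0]
force: [0.6, -0.4, -0.5]
width: 0.005
```

Run:
```python
from m import *
p,M,s=pose(); print(p,s['width'],s['force'],s['clock'],s['joints'].round(2)); im,d,c=snap('side','s3')
a=im[80:260,120:300];cv2.imwrite('pics/s3c.png',cv2.resize(a,None,fx=3.3,fy=3.3,interpolation=2))
im,d,c=snap('wrist','w4')
X=cloud(d,c)
for v in range(160,320,8): print(v,X[v,255].round(3),end=' ; ')
legs([([.5,.18,.245],down(28))])
```

```text
[0.5741569  0.04246956 0.23889427] 0.005207191141265334 [ 0.61545275 -0.39160967 -0.51114017] 6.675 [ 0.35  0.44 -0.74  1.62  0.31  1.21  1.04]
160 [0.546 0.045 0.151] ; 168 [0.553 0.044 0.157] ; 176 [0.56  0.044 0.157] ; 184 [0.568 0.043 0.158] ; 192 [0.575 0.042 0.157] ; 200 [0.584 0.042 0.156] ; 208 [0.592 0.041 0.157] ; 216 [0.6   0.04  0.158] ; 224 [0.564 0.043 0.251] ; 232 [0.565 0.043 0.261] ; 240 [0.564 0.043 0.272] ; 248 [0.564 0.043 0.28 ] ; 256 [0.565 0.043 0.287] ; 264 [0.564 0.043 0.294] ; 272 [0.544 0.045 0.33 ] ; 280 [0.545 0.045 0.334] ; 288 [0.548 0.045 0.334] ; 296 [0.581 0.042 0.296] ; 304 [0.772 0.026 0.076] ; 312 [0.854 0.019 0.001] ; -> [0.537 0.111 0.242] T [0.545, -0.356, -0.027] W [-0.0, 0.0, 0.318] rows>= 3
-> [0.5   0.18  0.245] T [0.309, -0.573, -0.027] W [-0.0, 0.0, 0.318] rows>= 3
```

View pics/s3c.png

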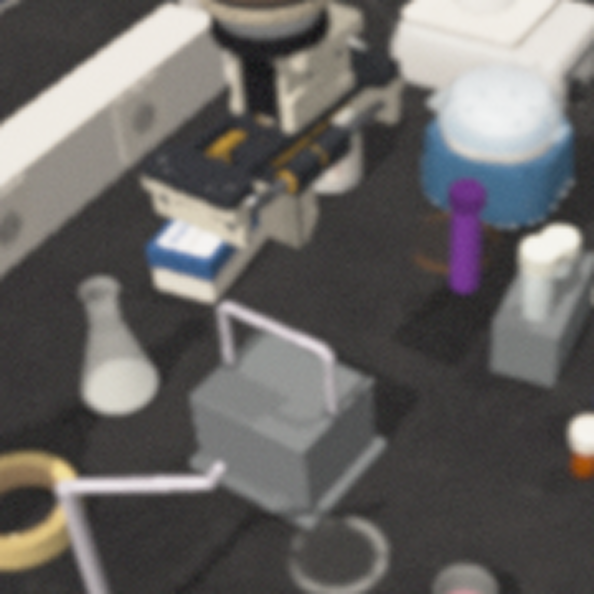

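View pics/w4.png

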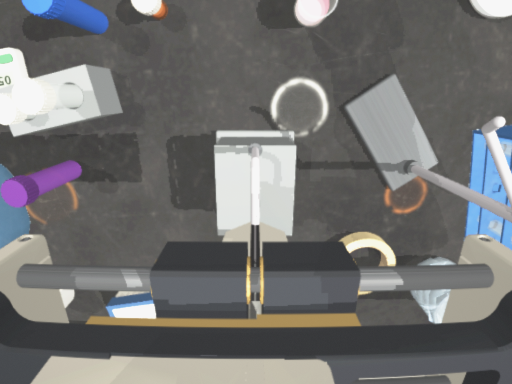

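Run:
```python
from m import *
p,M,s=pose(); c=eyes.calibration('side'); z=M[:,2]
for k in (-.05,-.008,0,.011): print(k,proj(c,p+k*z))
im=cv2.imread('pics/s3.png'); x0,y0=165,110
big=cv2.resize(im[y0:y0+80,x0:x0+90],None,fx=7,fy=7,interpolation=2)
for k,col in ((-.008,(0,255,0)),(0,(0,0,255)),(.011,(255,0,255))):
    u=(proj(c,p+k*z)[0]-[x0,y0]+.5)*7; cv2.circle(big,tuple(int(t) for t in u),3,col,-1)
cv2.imwrite('pics/s3d.png',big)
p2=np.array([.5743,.0425,.1456]); im=cv2.imread('pics/s2.png'); y0=140
big=cv2.resize(im[y0:y0+80,x0:x0+90],None,fx=7,fy=7,interpolation=2)
for q,col in ((p2-.008*z,(0,255,0)),(p2,(0,0,255)),(p2+.011*z,(255,0,255))):
    u=(proj(c,q)[0]-[x0,y0]+.5)*7; cv2.circle(big,tuple(int(t) for t in u),3,col,-1)
cv2.imwrite('pics/s2d.png',big)
```

```text
-0.05 [[205.72636767 138.97876429]]
-0.008 [[207.1623815  153.42071216]]
0 [[207.42671149 156.06747384]]
0.011 [[207.78552261 159.65460015]]
```

View pics/s3d.png

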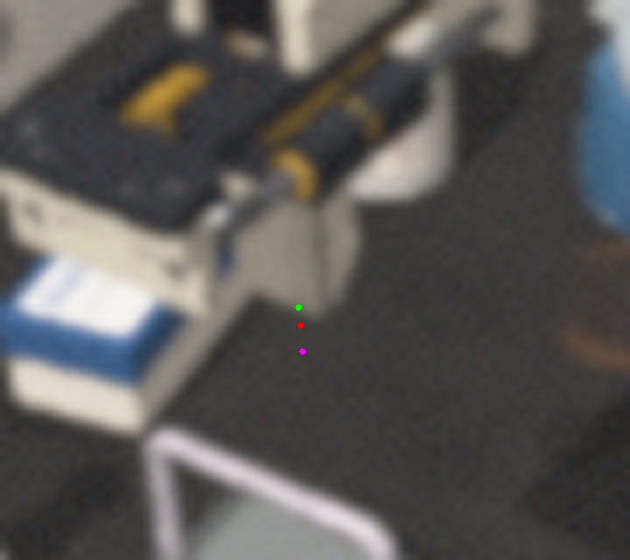

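View pics/s2d.png

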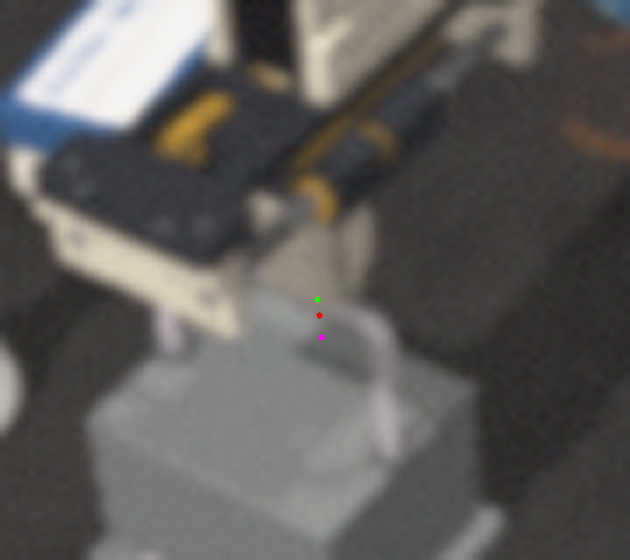

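Run:
```python
from m import *
im,d,c=snap('side','s4'); X=cloud(d,c); p,M,s=pose()
for u in range(198,220,3):
    print(u,[ (v,((X[v,u]-p)@M*1000).round(0).astype(int).tolist()) for v in range(140,162,3)])
```

```text
198 [(140, [57, -28, -95]), (143, [63, -32, -92]), (146, [-218, 223, 204]), (149, [-216, 223, 214]), (152, [-214, 223, 226]), (155, [-210, 221, 236]), (158, [-200, 214, 238]), (161, [-190, 206, 241])]
201 [(140, [53, -32, -93]), (143, [18, 0, -50]), (146, [19, 0, -42]), (149, [16, 3, -31]), (152, [-230, 224, 237]), (155, [-218, 215, 238]), (158, [-205, 205, 238]), (161, [-192, 194, 237])]
204 [(140, [18, -10, -63]), (143, [19, -10, -54]), (146, [18, -8, -45]), (149, [17, -7, -35]), (152, [16, -5, -25]), (155, [-223, 206, 238]), (158, [-212, 198, 240]), (161, [-197, 186, 237])]
207 [(140, [10, -12, -58]), (143, [13, -14, -52]), (146, [14, -13, -44]), (149, [14, -12, -35]), (152, [15, -13, -28]), (155, [-231, 199, 240]), (158, [-218, 190, 241]), (161, [-204, 179, 239])]
210 [(140, [-1, -12, -51]), (143, [1, -12, -44]), (146, [2, -13, -37]), (149, [2, -12, -28]), (152, [4, -13, -21]), (155, [-235, 190, 239]), (158, [-219, 178, 236]), (161, [-209, 170, 238])]
213 [(140, [-11, -12, -45]), (143, [-9, -13, -38]), (146, [-8, -13, -30]), (149, [-7, -13, -22]), (152, [-5, -14, -15]), (155, [-241, 181, 239]), (158, [-229, 173, 240]), (161, [-213, 161, 237])]
216 [(140, [-315, 223, 240]), (143, [-301, 213, 240]), (146, [-288, 204, 241]), (149, [-271, 191, 238]), (152, [-260, 183, 241]), (155, [-244, 171, 238]), (158, [-231, 162, 237]), (161, [-218, 152, 237])]
219 [(140, [-316, 211, 236]), (143, [-305, 203, 239]), (146, [-291, 193, 238]), (149, [-279, 184, 240]), (152, [-263, 173, 238]), (155, [-252, 165, 240]), (158, [-240, 156, 240]), (161, [-226, 146, 239])]
```

Request:
arm_command --plan '[{"translation": [0,0,0],"turn": [0,0,0],"hand": 0.5},{"translation": [0,0,0],"turn": [0,0,0],"hand": 0.5},{"translation": [0,0,0],"turn": [0,0,0],"hand": 0.5},{"translation": [0,0,0],"turn": [0,0,0],"hand": 0.5}]'

```text
clock: 7.32
position: [0.5742, 0.0425, 0.2389]
ee_rot: [-2.313, -2.126, -0.0]
force: [-0.1, -1.1, -0.2]
width: 0.392
```

Run:
```python
from m import *
im,d,c=snap('side','s5'); X=cloud(d,c); p,M,s=pose()
x0,y0=165,110
big=cv2.resize(im[y0:y0+80,x0:x0+90],None,fx=7,fy=7,interpolation=2)
for k,col in ((-.008,(0,255,0)),(0,(0,0,255)),(.011,(255,0,255))):
    u=(proj(c,p+k*M[:,2])[0]-[x0,y0]+.5)*7; cv2.circle(big,tuple(int(t) for t in u),3,col,-1)
cv2.imwrite('pics/s5d.png',big)
L=(X.reshape(-1,3)[d.ravel()>0]-p)@M*1000
f=(abs(L[:,1])<16)&(abs(L[:,0])<70)&(L[:,2]>-60)&(L[:,2]<40); L=L[f]
for a in range(-64,64,8):
    q=L[(L[:,0]>=a)&(L[:,0]<a+8)]
    if len(q): print(a,len(q),'z pct',np.percentile(q[:,2],[50,90,98,100]).round())
im,d,c=snap('wrist','w5')
```

```text
-40 11 z pct [-45. -24. -20. -19.]
-32 30 z pct [-38. -23. -19. -18.]
-24 105 z pct [-30. -16. -12. -11.]
16 21 z pct [-38. -18. -13. -13.]
24 39 z pct [-40. -23. -20. -19.]
32 67 z pct [-41. -27. -25. -23.]
```

View pics/s5d.png

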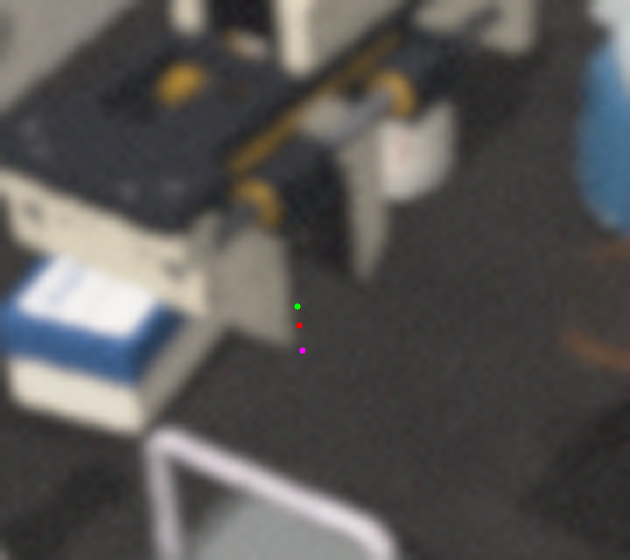

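View pics/w5.png

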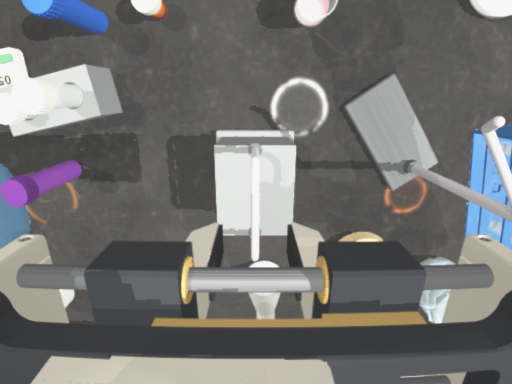

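The real fingertips stand about 11 mm short of the reported TCP instead of 11 mm ahead of it: the side depth shows it, and so does the light contact on top of the bar. I'll work with tips at tool z −11 mm and the grasp point at −29 mm, and regrasp lower.

Request:
arm_command --plan '[{"translation": [0,0,0.4],"turn": [0,0,0],"hand": 0.5},{"translation": [0,0,0.7],"turn": [0,0,0],"hand": 0.5},{"translation": [0,0,0.85],"turn": [0,0,0],"hand": 0.5},{"translation": [0,0,0.95],"turn": [0,0,0],"hand": 0.5},{"translation": [0,0,0.95],"turn": [0,0,0],"hand": 0.3},{"translation": [0,0,0.95],"turn": [0,0,0],"hand": 0.1},{"translation": [0,0,0.95],"turn": [0,0,0],"hand": 0},{"translation": [0,0,0.95],"turn": [0,0,0],"hand": 0},{"translation": [0,0,0.95],"turn": [0,0,0],"hand": 0},{"translation": [0,0,0.95],"turn": [0,0,0],"hand": 0},{"translation": [0,0,0.95],"turn": [0,0,0],"hand": 0}]' --squeeze 45

```text
clock: 8.8
position: [0.5745, 0.0425, 0.1253]
ee_rot: [2.313, 2.125, 0.001]
force: [-0.8, -0.0, 6.1]
width: 0.065
```

Request:
arm_command --plan '[{"translation": [0,0,-0.03],"turn": [0,0,0],"hand": 0},{"translation": [0,0,-0.08],"turn": [0,0,0],"hand": 0},{"translation": [0,0,-0.16],"turn": [0,0,0],"hand": 0},{"translation": [0,0,-0.26],"turn": [0,0,0],"hand": 0},{"translation": [0,0,-0.36],"turn": [0,0,0],"hand": 0},{"translation": [0,0,-0.46],"turn": [0,0,0],"hand": 0},{"translation": [0,0,-0.56],"turn": [0,0,0],"hand": 0},{"translation": [0,0,-0.66],"turn": [0,0,0],"hand": 0},{"translation": [0,0,-0.74],"turn": [0,0,0],"hand": 0},{"translation": [0,0,-0.79],"turn": [0,0,0],"hand": 0},{"translation": [0,0,-0.79],"turn": [0,0,0],"hand": 0}]'

```text
clock: 10.18
position: [0.5744, 0.0425, 0.2201]
ee_rot: [2.313, 2.125, 0.001]
force: [-0.0, 0.8, -1.0]
width: 0.071
```

Run:
```python
from m import *
p,M,s=pose(); print(p,s['width'],s['force'],s['clock'],s['joints'].round(2)); im,d,c=snap('side','s6')
a=im[80:260,120:300];cv2.imwrite('pics/s6c.png',cv2.resize(a,None,fx=3.3,fy=3.3,interpolation=2))
im,d,c=snap('wrist','w6')
X=cloud(d,c); L=(X[d>0]-p)@M*1000
q=L[(abs(L[:,0])<60)&(L[:,1]<-20)&(L[:,1]>-90)&(L[:,2]<80)&(L[:,2]>-60)]
print('near pts z hist',np.histogram(q[:,2],bins=range(-60,90,10)))
r=q[(q[:,2]>20)&(q[:,2]<60)]
if len(r)>50: print('roof plane fit',np.linalg.lstsq(np.c_[r[:,:2],np.ones(len(r))],r[:,2],rcond=None)[0], r.min(0),r.max(0))
```

```text
[0.57436563 0.04254231 0.22006812] 0.07056622288889033 [-0.01334111  0.81363927 -0.98251236] 10.175 [ 0.35  0.45 -0.73  1.64  0.32  1.17  1.02]
near pts z hist (array([   0,    0,   72,  273,   78,   65,   54,   46,   42, 1978,  332,
        339,  307,  233]), array([-60, -50, -40, -30, -20, -10,   0,  10,  20,  30,  40,  50,  60,
        70,  80]))
roof plane fit [ 2.59923897e-03 -6.84983238e-01  2.07918093e+01] [-47.57021248 -35.58765416  20.27157705] [ 46.609732   -20.00547484  59.98260312]
```

View pics/s6c.png

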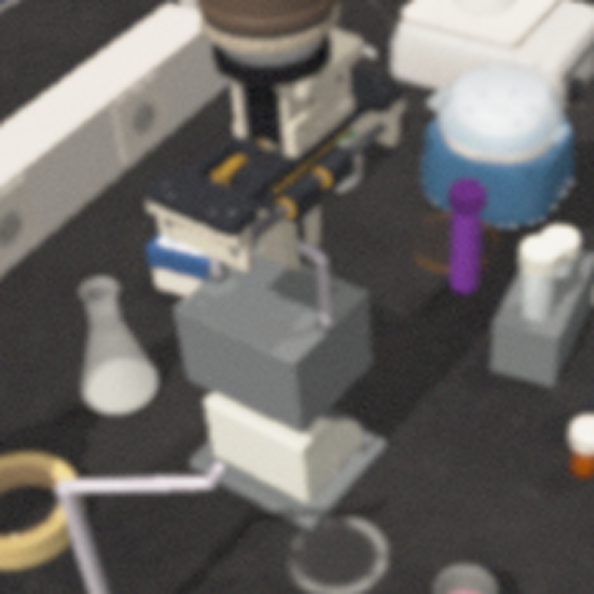

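View pics/w6.png

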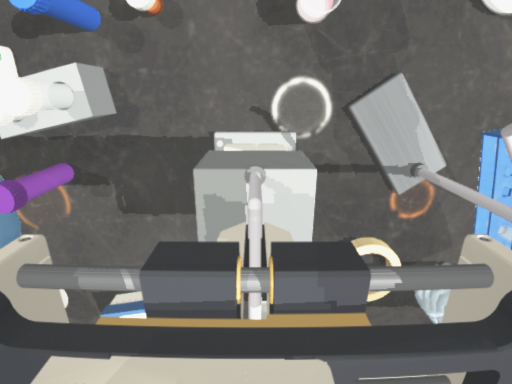

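Hood held level, with the bar about 29 mm behind the TCP (wrist 255,210). Next I'll move it to the hook approach point.

Run:
```python
from m import *
ex=np.array([np.cos(np.radians(28)),np.sin(np.radians(28)),0]); ey=np.array([-ex[1],ex[0],0]); o=np.array([.5425,.237,0])
f=lambda x,z:o+x*ex+.025*ey+[0,0,z]
print(f(0,.179))
legs([([.49,.12,.218],down(60)),(f(-.085,.212),down(28)),(f(0,.212),down(28)),(f(0,.179),down(28))])
# refine stand from current top/side clouds + wrist
for n in('wrist','side'):
    im,d,c=snap(n,n+'7'); X=cloud(d,c)[d>0]
    B=X[(X[:,0]>.45)&(X[:,0]<.68)&(X[:,1]>.13)&(X[:,1]<.31)&(X[:,2]>.19)&(X[:,2]<.225)]
    C=B[B[:,2]>.208]; C=C[np.linalg.norm(C[:,:2]-[.518,.222],axis=1)<.02]
    print(n,len(B),rect(B) if len(B)>3 else '', 'tip',len(C),C.mean(0) if len(C) else '',B[:,2].max() if len(B) else '')
```

```text
[0.53076321 0.25907369 0.179     ]
-> [0.49  0.12  0.218] T [0.585, -0.752, 0.012] W [-0.0, 0.0, 0.28] rows>= 3
-> [0.456 0.219 0.212] T [0.573, -0.661, 0.05] W [0.0, 0.0, 0.356] rows>= 3
-> [0.531 0.259 0.212] T [0.708, 0.0, 0.0] W [0.0, 0.0, 0.0] rows>= 2
-> [0.531 0.259 0.179] T [0.0, 0.0, 0.275] W [0.0, 0.0, 0.0] rows>= 1
wrist 242 (array([533.1, 223.6]), array([31.7,  4.8]), 25.2) tip 16 [0.52129451 0.21693272 0.20888927] 0.21054105366932643
side 216 (array([559.6, 246.4]), array([108.9,  11.6]), 29.0) tip 20 [0.51631614 0.22207904 0.21415214] 0.21899185409172095
```

Request:
arm_command --plan '[{"translation": [0.05,-0.07,0],"turn": [0,0,0.025],"hand": 0},{"translation": [0.14,-0.18,0],"turn": [0,0,0.07],"hand": 0},{"translation": [0.24,-0.31,0],"turn": [0,0,0.115],"hand": 0},{"translation": [0.34,-0.44,0.005],"turn": [0,0,0.165],"hand": 0},{"translation": [0.44,-0.57,0.01],"turn": [0,0,0.21],"hand": 0},{"translation": [0.53,-0.68,0.012],"turn": [0,0,0.255],"hand": 0},{"translation": [0.585,-0.752,0.012],"turn": [0,0,0.28],"hand": 0},{"translation": [0.585,-0.752,0.012],"turn": [0,0,0.28],"hand": 0}]'

```text
clock: 11.38
position: [0.4896, 0.1206, 0.2182]
ee_rot: [2.72, 1.573, -0.0]
force: [0.5, -0.2, -0.6]
width: 0.072
```

Request:
arm_command --plan '[{"translation": [0.05,-0.06,0],"turn": [0,0,0.03],"hand": 0},{"translation": [0.14,-0.16,0.01],"turn": [0,0,0.085],"hand": 0},{"translation": [0.24,-0.275,0.02],"turn": [0,0,0.15],"hand": 0},{"translation": [0.34,-0.39,0.03],"turn": [0,0,0.21],"hand": 0},{"translation": [0.44,-0.5,0.04],"turn": [0,0,0.27],"hand": 0},{"translation": [0.52,-0.6,0.05],"turn": [0,0,0.325],"hand": 0},{"translation": [0.573,-0.661,0.05],"turn": [0,0,0.356],"hand": 0},{"translation": [0.573,-0.661,0.05],"turn": [0,0,0.356],"hand": 0},{"translation": [0.573,-0.661,0.05],"turn": [0,0,0.356],"hand": 0}]'

```text
clock: 12.5
position: [0.4564, 0.2185, 0.2121]
ee_rot: [3.048, 0.759, -0.0]
force: [-0.1, 0.3, -0.8]
width: 0.071
```

Run:
```python
from m import *
p,M,s=pose(); print(p,s['width'],s['force'],s['clock'],s['joints'].round(2)); im,d,c=snap('side','s8')
a=im[150:320,90:280];cv2.imwrite('pics/s8c.png',cv2.resize(a,None,fx=3.3,fy=3.3,interpolation=2))
im,d,c=snap('wrist','w8'); X=cloud(d,c)[d>0]
C=X[(np.linalg.norm(X[:,:2]-[.518,.222],axis=1)<.022)&(X[:,2]>.19)&(X[:,2]<.23)]; print('tip pts',len(C),C.mean(0) if len(C) else'')
ex=np.array([np.cos(np.radians(28)),np.sin(np.radians(28)),0]); ey=np.array([-ex[1],ex[0],0]); o=np.array([.5425,.237,0])
f=lambda x,z:o+x*ex+.025*ey+[0,0,z]
legs([(f(0,.212),down(28)),(f(0,.179),down(28))])
```

```text
[0.45641728 0.21849704 0.21208443] 0.07087360651462551 [-0.13765596  0.32715978 -0.83846972] 12.5 [-0.07  0.31 -0.61  1.82  0.2   1.07 -0.27]
tip pts 18 [0.53587207 0.23274084 0.20219377]
-> [0.531 0.259 0.212] T [0.706, -0.008, 0.001] W [0.0, 0.0, -0.001] rows>= 2
-> [0.531 0.259 0.179] T [0.0, 0.0, 0.275] W [0.0, 0.0, 0.0] rows>= 1
```

View pics/s8c.png

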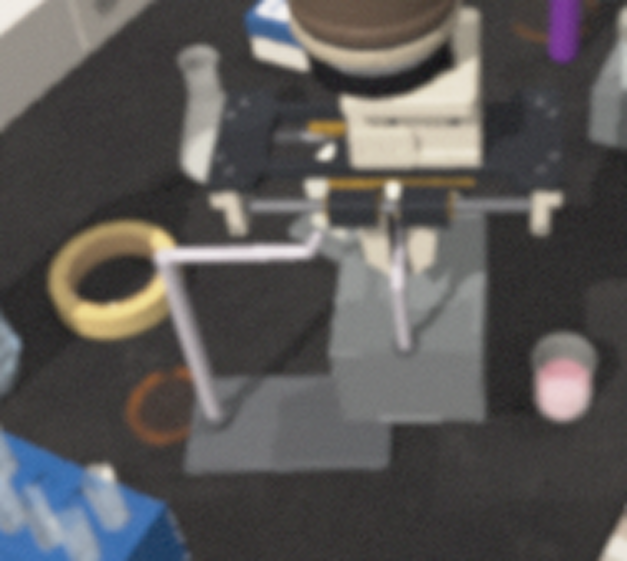

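View pics/w8.png

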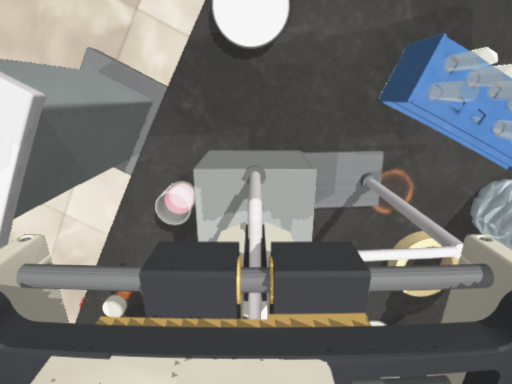

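The bar is lined up perpendicular to the prong, with the tip at (315,240) in the side crop. Now I thread it.

Request:
arm_command --plan '[{"translation": [0.05,0,0],"turn": [0,0,0],"hand": 0},{"translation": [0.13,-0.002,0],"turn": [0,0,0],"hand": 0},{"translation": [0.22,-0.004,0],"turn": [0,0,0],"hand": 0},{"translation": [0.31,-0.006,0],"turn": [0,0,0],"hand": 0},{"translation": [0.4,-0.008,0],"turn": [0,0,0],"hand": 0},{"translation": [0.49,-0.008,0],"turn": [0,0,0],"hand": 0},{"translation": [0.58,-0.008,0],"turn": [0,0,0],"hand": 0},{"translation": [0.65,-0.008,0],"turn": [0,0,0],"hand": 0},{"translation": [0.706,-0.008,0],"turn": [0,0,0],"hand": 0},{"translation": [0.706,-0.008,0],"turn": [0,0,0],"hand": 0}]'

```text
clock: 13.85
position: [0.5306, 0.26, 0.2121]
ee_rot: [-3.049, -0.758, 0.0]
force: [0.1, -0.1, -0.6]
width: 0.068
```

Run:
```python
from m import *
p,M,s=pose(); print(p,s['width'],s['force'],s['clock'],s['joints'].round(2)); im,d,c=snap('side','s9')
a=im[150:320,90:280];cv2.imwrite('pics/s9c.png',cv2.resize(a,None,fx=3.3,fy=3.3,interpolation=2))
```

```text
[0.53059385 0.25996681 0.2121246 ] 0.0682077188607271 [ 0.09227061 -0.14317721 -0.61694787] 13.85 [-0.14  0.45 -0.58  1.63  0.26  1.15 -0.3 ]
```

View pics/s9c.png

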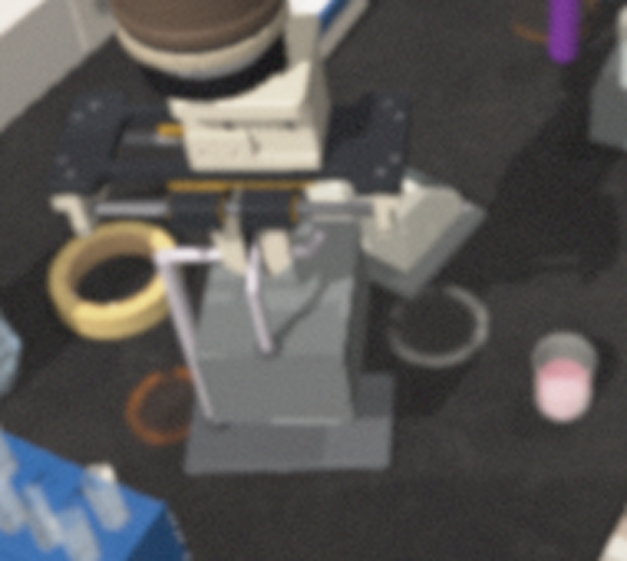

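Bar is over the prong, between tip and post. Lowering.

Request:
arm_command --plan '[{"translation": [0,0,0.04],"turn": [0,0,0],"hand": 0},{"translation": [0,0,0.09],"turn": [0,0,0],"hand": 0},{"translation": [0,0,0.14],"turn": [0,0,0],"hand": 0},{"translation": [0,0,0.19],"turn": [0,0,0],"hand": 0},{"translation": [0,0,0.23],"turn": [0,0,0],"hand": 0},{"translation": [0,0,0.25],"turn": [0,0,0],"hand": 0},{"translation": [0,0,0.265],"turn": [0,0,0],"hand": 0},{"translation": [0,0,0.265],"turn": [0,0,0],"hand": 0}]'

```text
clock: 14.9
position: [0.5304, 0.2598, 0.1805]
ee_rot: [-3.049, -0.758, -0.0]
force: [0.7, 0.0, -0.9]
width: 0.069
```

Request:
arm_command --plan '[{"translation": [0,0,0.01],"turn": [0,0,0],"hand": 0},{"translation": [0,0,0.02],"turn": [0,0,0],"hand": 0},{"translation": [0,0,0.02],"turn": [0,0,0],"hand": 0}]'

```text
clock: 15.28
position: [0.5305, 0.2601, 0.1787]
ee_rot: [-3.049, -0.758, -0.002]
force: [-2.8, -1.0, 5.6]
width: 0.072
```

Contact on the prong. Open.

Request:
arm_command --plan '[{"translation": [0,0,0],"turn": [0,0,0],"hand": 0.1},{"translation": [0,0,0],"turn": [0,0,0],"hand": 0.15},{"translation": [0,0,0],"turn": [0,0,0],"hand": 0.25},{"translation": [0,0,0],"turn": [0,0,0],"hand": 0.35},{"translation": [0,0,0],"turn": [0,0,0],"hand": 0.35}]'

```text
clock: 15.9
position: [0.5303, 0.2598, 0.178]
ee_rot: [3.049, 0.758, -0.0]
force: [0.5, 1.1, 0.3]
width: 0.345
```

Run:
```python
from m import *
p,M,s=pose(); print(p,s['width'],s['force'],s['clock'],s['joints'].round(2)); im,d,c=snap('side','s10')
a=im[150:320,90:280];cv2.imwrite('pics/s10c.png',cv2.resize(a,None,fx=3.3,fy=3.3,interpolation=2))
```

```text
[0.53032682 0.25976986 0.17799614] 0.3452583639049796 [0.47502017 1.05768734 0.25770635] 15.9 [-0.15  0.48 -0.57  1.67  0.29  1.08 -0.32]
```

View pics/s10c.png

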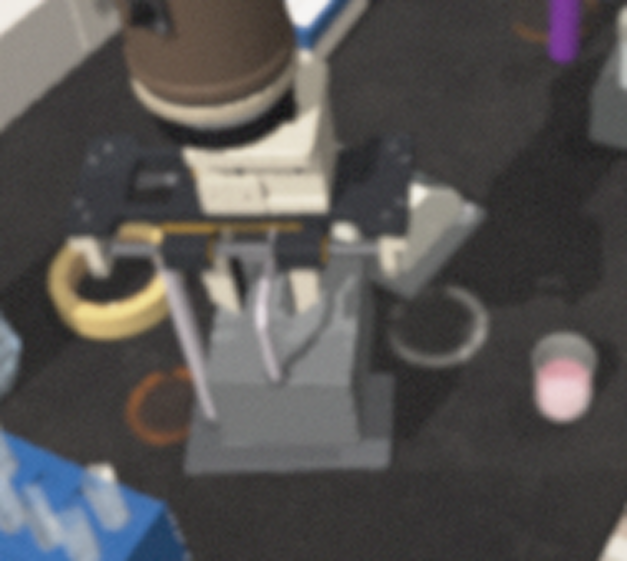

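Hood hangs on the prong, bar resting by the seat. Retreat straight up, then head to the tube.

Request:
arm_command --plan '[{"translation": [0,0,-0.15],"turn": [0,0,0],"hand": 0.35},{"translation": [0,0,-0.35],"turn": [0,0,0],"hand": 0.35},{"translation": [0,0,-0.6],"turn": [0,0,0],"hand": 0.35},{"translation": [0,0,-0.9],"turn": [0,0,0],"hand": 0.4},{"translation": [0,0,-0.95],"turn": [0,0,0],"hand": 0.5}]'

```text
clock: 16.58
position: [0.5313, 0.261, 0.2961]
ee_rot: [-3.047, -0.758, -0.008]
force: [-0.6, 0.0, -0.1]
width: 0.465
```

Run:
```python
from m import *
p,M,s=pose(); print(p,s['clock'])
legs([([.466,-.172,.27],down(-5))])
```

```text
[0.53126656 0.26101567 0.29608429] 16.575
-> [0.515 0.153 0.29 ] T [-0.543, 0.733, 0.051] W [-0.0, -0.001, 0.091] rows>= 2
-> [0.499 0.045 0.283] T [-0.432, 0.803, 0.052] W [-0.0, -0.001, 0.091] rows>= 2
-> [ 0.482 -0.064  0.277] T [-0.313, 0.857, 0.053] W [-0.0, -0.001, 0.091] rows>= 2
-> [ 0.466 -0.172  0.27 ] T [-0.187, 0.893, 0.054] W [-0.0, -0.001, 0.091] rows>= 2
```

Request:
arm_command --plan '[{"translation": [-0.3,0.37,0.02],"turn": [0,0,0.05],"hand": 0.5},{"translation": [-0.543,0.733,0.051],"turn": [0,0,0.091],"hand": 0.5},{"translation": [-0.543,0.733,0.051],"turn": [0,0,0.091],"hand": 0.5}]'

```text
clock: 16.95
position: [0.514, 0.1465, 0.2859]
ee_rot: [3.094, 0.526, -0.001]
force: [-0.7, 0.8, 0.7]
width: 0.499
```

Request:
arm_command --plan '[{"translation": [-0.432,0.803,0.052],"turn": [0,0,0.091],"hand": 0.5},{"translation": [-0.432,0.803,0.052],"turn": [0,0,0.091],"hand": 0.5},{"translation": [-0.432,0.803,0.052],"turn": [0,0,0.091],"hand": 0.5}]'

```text
clock: 17.32
position: [0.4974, 0.0399, 0.2797]
ee_rot: [3.125, 0.308, -0.001]
force: [0.5, 1.4, -0.7]
width: 0.501
```

Request:
arm_command --plan '[{"translation": [-0.313,0.857,0.053],"turn": [0,0,0.091],"hand": 0.5},{"translation": [-0.313,0.857,0.053],"turn": [0,0,0.091],"hand": 0.5},{"translation": [-0.313,0.857,0.053],"turn": [0,0,0.091],"hand": 0.5}]'

```text
clock: 17.7
position: [0.4813, -0.0674, 0.2732]
ee_rot: [3.14, 0.086, -0.001]
force: [-0.4, 0.5, -0.4]
width: 0.499
```

Request:
arm_command --plan '[{"translation": [-0.187,0.893,0.054],"turn": [0,0,0.091],"hand": 0.5},{"translation": [-0.187,0.893,0.054],"turn": [0,0,0.091],"hand": 0.5},{"translation": [-0.187,0.893,0.054],"turn": [0,0,0.091],"hand": 0.5},{"translation": [-0.187,0.893,0.054],"turn": [0,0,0.091],"hand": 0.5}]'

```text
clock: 18.2
position: [0.4664, -0.1708, 0.267]
ee_rot: [-3.138, 0.128, -0.001]
force: [-0.3, 1.1, -0.7]
width: 0.503
```

Run:
```python
from m import *
p,M,s=pose(); print(p,s['clock'],s['joints'].round(2))
for n in('wrist','top','side'):
    im,d,c=snap(n,n+'11'); X=cloud(d,c)[d>0]; np.save(n+'11.npy',cloud(d,c))
    def reg(x0,x1,y0,y1,z0,z1):
        m=(X[:,0]>x0)&(X[:,0]<x1)&(X[:,1]>y0)&(X[:,1]<y1)&(X[:,2]>z0)&(X[:,2]<z1); return X[m]
    for k,w in(('tall',(.43,.51,-.21,-.13,.122,.14)),('short',(.43,.51,-.27,-.205,.088,.102)),('readertop',(.52,.68,-.03,.11,.074,.086)),('foot',(.50,.69,-.04,.12,.008,.016))):
        q=reg(*w); print(n,k,len(q),rect(q) if len(q)>5 else '',q[:,2].max().round(3) if len(q) else '')
    q=reg(.56,.64,-.01,.06,.03,.076)
    if len(q)>80:
        # robust plane fit of slanted face
        best=None; rng=np.random.default_rng(0)
        for _ in range(500):
            a=q[rng.choice(len(q),3,False)]; nn=np.cross(a[1]-a[0],a[2]-a[0]); l=np.linalg.norm(nn)
            if l<1e-6: continue
            nn/=l
            if not .5<abs(nn[2])<.9: continue
            m=abs((q-a[0])@nn)<.002
            if best is None or m.sum()>best.sum(): best=m
        if best is not None:
            r=q[best]; u=np.linalg.svd(r-r.mean(0))[2]; nn=u[2]*np.sign(u[2][2]); print(n,'plane n',nn.round(3),len(r),len(q),r.mean(0).round(4),'az',np.degrees(np.arctan2(nn[1],nn[0])).round(1),'min',r.min(0).round(3),'max',r.max(0).round(3))
im=cv2.imread('pics/side11.png')[100:300,110:330];cv2.imwrite('pics/s11c.png',cv2.resize(im,None,fx=2.8,fy=2.8,interpolation=2))
```

```text
[ 0.46638327 -0.17083946  0.26702762] 18.2 [ 0.51  0.21 -0.31  1.78  0.07  1.17  0.09]
wrist tall 723 (array([ 467. , -171.8]), array([33.6, 34. ]), 51.3) 0.132
wrist short 526 (array([ 473.9, -235.4]), array([33.9, 33.5]), 16.7) 0.098
wrist readertop 0  
wrist foot 1567 (array([596.3,   5.9]), array([ 44.2, 130.4]), 84.2) 0.016
wrist plane n [-0.065 -0.739  0.671] 1222 1330 [0.6005 0.0089 0.0457] az -95.0 min [ 0.56  -0.004  0.033] max [0.64  0.02  0.057]
top tall 132 (array([ 467.5, -168.7]), array([31.8, 27.6]), 0.5) 0.134
top short 0  
top readertop 623 (array([601.8,  59.8]), array([ 44.1, 100.1]), 85.6) 0.084
top foot 567 (array([600.2,  41.7]), array([110. , 130.3]), 85.0) 0.016
top plane n [-0.073 -0.704  0.707] 396 472 [0.6    0.022  0.0566] az -95.9 min [ 0.56  -0.002  0.034] max [0.64  0.046 0.076]
side tall 93 (array([ 463.4, -171.6]), array([31.9, 31.8]), 50.1) 0.132
side short 56 (array([ 468.4, -238.4]), array([26.5, 32.1]), 66.0) 0.098
side readertop 444 (array([598.7,  60.3]), array([ 43.4, 103. ]), 84.8) 0.083
side foot 350 (array([595.4,  40. ]), array([111.6, 130.3]), 83.9) 0.016
```

View pics/wrist11.png

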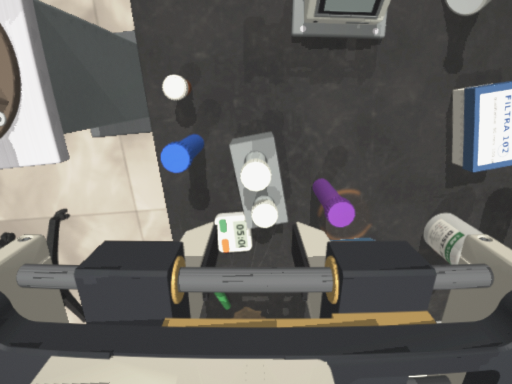

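View pics/s11c.png

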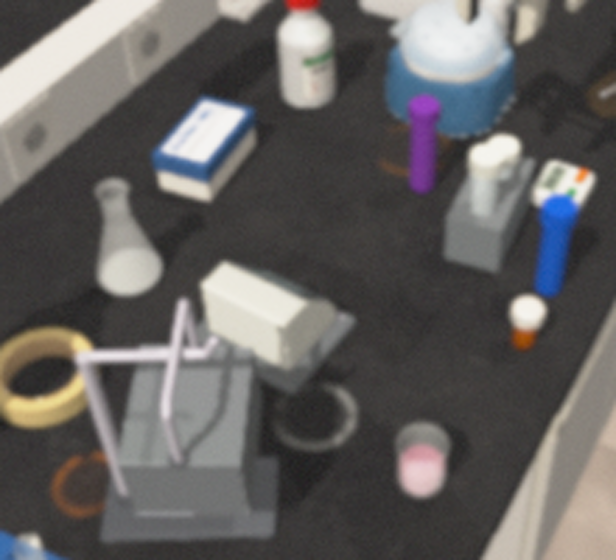

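The hood hangs on the hook. Reader centre is about (0.5985, 0.040) at yaw 85°, and the tall tube is at (0.4667, −0.1715). Descending onto the cap.

Request:
arm_command --plan '[{"translation": [0.003,0.006,0.4],"turn": [0,0,0],"hand": 0.6},{"translation": [0.003,0.006,0.8],"turn": [0,0,0],"hand": 0.6},{"translation": [0.003,0.006,0.8],"turn": [0,0,0],"hand": 0.6},{"translation": [0.003,0.006,0.8],"turn": [0,0,0],"hand": 0.6}]'

```text
clock: 18.85
position: [0.4668, -0.1735, 0.1725]
ee_rot: [3.139, -0.131, 0.003]
force: [0.3, 0.3, 1.0]
width: 0.601
```

Run:
```python
from m import *
p,M,s=pose(); print(p,s['clock'],s['force'])
legs([([.4667,-.1715,.089],down(-5))])
im,d,c=snap('wrist','w12'); X=cloud(d,c)[d>0]; q=X[(abs(X[:,0]-.467)<.03)&(abs(X[:,1]+.172)<.03)&(X[:,2]>.122)&(X[:,2]<.136)]; print(len(q),rect(q) if len(q)>5 else '')
```

```text
[ 0.46681664 -0.17346119  0.17247818] 18.85 [0.27258013 0.31628086 1.02233133]
-> [ 0.467 -0.172  0.089] T [-0.003, -0.016, 0.696] W [0.0, -0.001, 0.003] rows>= 2
1394 (array([ 467.4, -172. ]), array([33.9, 34.5]), 83.5)
```

View pics/w12.png

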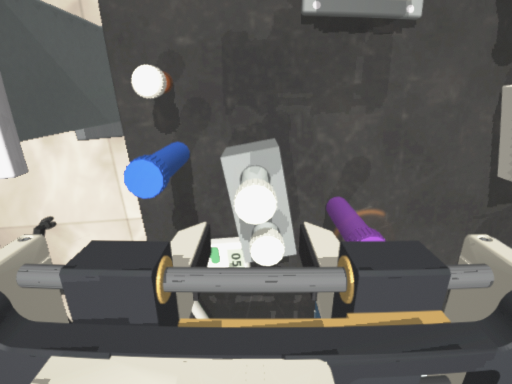

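Request:
arm_command --plan '[{"translation": [0,-0.01,0.25],"turn": [0,0,0.003],"hand": 0.6},{"translation": [0,-0.012,0.5],"turn": [0,0,0.003],"hand": 0.6},{"translation": [0,-0.012,0.696],"turn": [0,0,0.003],"hand": 0.6},{"translation": [0,-0.012,0.696],"turn": [0,0,0.003],"hand": 0.6},{"translation": [0,-0.012,0.696],"turn": [0,0,0.003],"hand": 0.45},{"translation": [0,-0.012,0.696],"turn": [0,0,0.003],"hand": 0.3},{"translation": [0,-0.012,0.696],"turn": [0,0,0.003],"hand": 0.2},{"translation": [0,-0.012,0.696],"turn": [0,0,0.003],"hand": 0.1},{"translation": [0,-0.012,0.696],"turn": [0,0,0.003],"hand": 0.1}]' --squeeze 35

```text
clock: 20.02
position: [0.4666, -0.1728, 0.0883]
ee_rot: [3.138, -0.14, 0.003]
force: [-0.5, 0.2, 7.1]
width: 0.354
```

Gripped on the cap (width ≈ 33 mm). Lift slowly.

Request:
arm_command --plan '[{"translation": [0,0,-0.03],"turn": [0,0,0],"hand": 0.1},{"translation": [0,0,-0.1],"turn": [0,0,0],"hand": 0.1},{"translation": [0,0,-0.2],"turn": [0,0,0],"hand": 0.1},{"translation": [0,0,-0.3],"turn": [0,0,0],"hand": 0.1},{"translation": [0,0,-0.42],"turn": [0,0,0],"hand": 0.1},{"translation": [0,0,-0.54],"turn": [0,0,0],"hand": 0.1},{"translation": [0,0,-0.67],"turn": [0,0,0],"hand": 0.1},{"translation": [0,0,-0.8],"turn": [0,0,0],"hand": 0.1},{"translation": [0,0,-0.92],"turn": [0,0,0],"hand": 0.1},{"translation": [0,0,-0.98],"turn": [0,0,0],"hand": 0.1},{"translation": [0,0,-0.98],"turn": [0,0,0],"hand": 0.1}]'

```text
clock: 21.4
position: [0.466, -0.1726, 0.2053]
ee_rot: [3.138, -0.14, 0.001]
force: [0.2, -0.6, -0.1]
width: 0.349
```

```bash
cat >> m.py <<'E'
W=np.array([.597,.0226,.0575]); a=np.radians(85.); n=np.array([-np.cos(a),-np.sin(a),1])/2**.5
yv=np.array([-np.sin(a),np.cos(a),0])
RF=np.c_[-yv,np.cross(-n,-yv),-n]   # jaws along -reader y (world yaw -5), tool z=-n
def tubefit(n,f,grip=None):
    "tube points from camera n in tool frame, and side axis fit"
    p,M,s=pose(); im,d,c=snap(n,f); L=(cloud(d,c)[d>0]-p)@M*1000
    q=L[(abs(L[:,0])<25)&(abs(L[:,1])<30)&(L[:,2]>-5)&(L[:,2]<110)]; return q,p,M
E
python3 - <<'E'
from m import *
p,M,s=pose(); print(p,s['width'],s['force'],s['clock'],s['joints'].round(2)); print(np.linalg.det(RF),RF.round(2))
for nm in('side','top'):
    q,_,_=tubefit(nm,nm+'13')
    if len(q)>10:
        for a in range(-5,110,15):
            r=q[(q[:,2]>=a)&(q[:,2]<a+15)]
            if len(r): print(nm,a,len(r),np.percentile(r,[5,50,95],axis=0).round(0).tolist())
        print('zmax',np.percentile(q[:,2],[98,100]))
legs([([.53,-.14,.24],RF),(W+.16*n,RF),(W+.109*n,RF)])
im=cv2.imread('pics/side13.png')[70:270,160:360];cv2.imwrite('pics/s13c.png',cv2.resize(im,None,fx=3,fy=3,interpolation=2))
E
```

```text
[ 0.46597779 -0.17261597  0.20534237] 0.34851227153742376 [ 0.19496194 -0.58465858 -0.10073268] 21.4 [ 0.5   0.26 -0.31  1.87  0.09  1.02  0.06]
0.9999999999999998 [[ 1.   -0.06  0.06]
 [-0.09 -0.7   0.7 ]
 [-0.   -0.71 -0.71]]
side -5 44 [[-16.0, -14.0, -3.0], [-7.0, -11.0, 3.0], [8.0, -1.0, 9.0]]
side 10 45 [[-16.0, -13.0, 11.0], [-9.0, -11.0, 17.0], [5.0, 0.0, 23.0]]
side 25 45 [[-17.0, -14.0, 25.0], [-9.0, -11.0, 32.0], [4.0, 2.0, 39.0]]
side 40 45 [[-17.0, -14.0, 42.0], [-8.0, -10.0, 47.0], [8.0, -1.0, 54.0]]
side 55 40 [[-16.0, -15.0, 56.0], [-8.0, -11.0, 62.0], [6.0, -0.0, 69.0]]
side 70 11 [[-15.0, -13.0, 70.0], [-8.0, -9.0, 72.0], [3.0, -1.0, 76.0]]
zmax [72.84801936 77.70335309]
top -5 1 [[3.0, -16.0, 10.0], [3.0, -16.0, 10.0], [3.0, -16.0, 10.0]]
top 10 6 [[-5.0, -15.0, 11.0], [-1.0, -15.0, 14.0], [5.0, -14.0, 22.0]]
top 25 10 [[-4.0, -15.0, 26.0], [2.0, -15.0, 32.0], [9.0, -13.0, 38.0]]
top 40 6 [[-5.0, -15.0, 44.0], [0.0, -15.0, 49.0], [6.0, -14.0, 51.0]]
top 55 6 [[-4.0, -15.0, 56.0], [1.0, -14.0, 62.0], [9.0, -13.0, 66.0]]
top 70 2 [[-6.0, -14.0, 70.0], [-0.0, -13.0, 71.0], [5.0, -13.0, 72.0]]
zmax [70.96473205 71.96398205]
-> [ 0.53 -0.14  0.24] T [0.511, -0.317, -0.296] W [0.5, -0.0, -0.001] rows>= 5
-> [ 0.587 -0.09   0.171] T [0.438, 0.086, 0.731] W [0.0, 0.0, 0.0] rows>= 2
-> [ 0.59  -0.054  0.135] T [-0.0, -0.0, 0.425] W [0.0, 0.0, 0.0] rows>= 1
```

View pics/s13c.png

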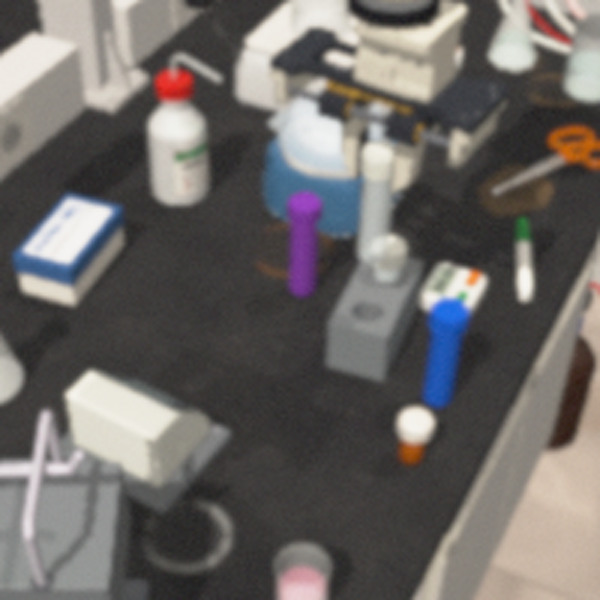

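The tube is out of the rack, with its base 78 mm ahead of the TCP and its axis along the tool. Now I tilt it.

Request:
arm_command --plan '[{"translation": [0.04,-0.03,-0.05],"turn": [0.04,0,0],"hand": 0.1},{"translation": [0.12,-0.08,-0.1],"turn": [0.11,0,0],"hand": 0.1},{"translation": [0.2,-0.13,-0.15],"turn": [0.19,0,0],"hand": 0.1},{"translation": [0.28,-0.18,-0.2],"turn": [0.27,0,0],"hand": 0.1},{"translation": [0.36,-0.23,-0.24],"turn": [0.35,0,0],"hand": 0.1},{"translation": [0.44,-0.28,-0.27],"turn": [0.43,0,0],"hand": 0.1},{"translation": [0.49,-0.3,-0.29],"turn": [0.48,0,0],"hand": 0.1},{"translation": [0.511,-0.317,-0.296],"turn": [0.5,0,0],"hand": 0.1},{"translation": [0.511,-0.317,-0.296],"turn": [0.5,0,0],"hand": 0.1},{"translation": [0.511,-0.317,-0.296],"turn": [0.5,0,0],"hand": 0.1}]'

```text
clock: 22.75
position: [0.5302, -0.1394, 0.2409]
ee_rot: [-2.356, 0.103, -0.043]
force: [-0.3, -1.4, -0.6]
width: 0.349
```

Run:
```python
from m import *
p,M,s=pose(); print(p,s['width'],s['force'],s['clock'],s['joints'].round(2)); print('ang err deg',np.degrees(R.from_matrix(M.T@RF).as_rotvec()).round(2))
for nm in('side','wrist'):
    q,_,_=tubefit(nm,nm+'14')
    for a in range(-5,100,15):
        r=q[(q[:,2]>=a)&(q[:,2]<a+15)]
        if len(r)>3: print(nm,a,len(r),np.percentile(r,[5,50,95],axis=0).round(0).tolist())
    if len(q): print('zmax',np.percentile(q[:,2],[95,98,100]))
legs([(W+.158*n,RF),(W+.108*n,RF)])
# reader window from wrist
X=np.load  # noqa
im=cv2.imread('pics/side14.png')[70:270,160:360];cv2.imwrite('pics/s14c.png',cv2.resize(im,None,fx=3,fy=3,interpolation=2))
```

```text
[ 0.53021132 -0.13935766  0.2408562 ] 0.3489542710910521 [-0.25373517 -1.36866745 -0.63595917] 22.75 [ 0.86  0.59 -0.41  1.58 -0.5   1.38  0.58]
ang err deg [ 0.07 -0.04  0.  ]
side -5 59 [[-17.0, -14.0, -4.0], [-8.0, -10.0, 3.0], [7.0, -0.0, 9.0]]
side 10 61 [[-16.0, -15.0, 10.0], [-9.0, -11.0, 17.0], [6.0, -1.0, 24.0]]
side 25 62 [[-16.0, -14.0, 25.0], [-7.0, -11.0, 32.0], [5.0, 0.0, 39.0]]
side 40 60 [[-16.0, -14.0, 41.0], [-9.0, -11.0, 48.0], [6.0, 1.0, 54.0]]
side 55 60 [[-16.0, -14.0, 56.0], [-8.0, -9.0, 63.0], [7.0, -1.0, 69.0]]
side 70 30 [[-15.0, -14.0, 71.0], [-7.0, -8.0, 74.0], [5.0, -1.0, 78.0]]
zmax [73.18229908 76.12631067 78.18173174]
wrist -5 324 [[-12.0, -14.0, -4.0], [0.0, -12.0, 2.0], [12.0, -6.0, 9.0]]
wrist 10 267 [[-12.0, -14.0, 11.0], [0.0, -12.0, 17.0], [12.0, -6.0, 24.0]]
wrist 25 211 [[-12.0, -14.0, 26.0], [0.0, -12.0, 33.0], [12.0, -6.0, 39.0]]
wrist 40 174 [[-12.0, -14.0, 41.0], [0.0, -12.0, 47.0], [12.0, -6.0, 54.0]]
wrist 55 147 [[-11.0, -14.0, 56.0], [0.0, -12.0, 62.0], [12.0, -6.0, 69.0]]
wrist 70 15 [[-10.0, -14.0, 70.0], [0.0, -12.0, 71.0], [8.0, -8.0, 72.0]]
zmax [65.32566326 69.00326437 72.70521334]
-> [ 0.587 -0.089  0.169] T [0.435, 0.096, 0.751] W [0.001, -0.001, 0.0] rows>= 2
-> [ 0.59  -0.053  0.134] T [0.0, -0.0, 0.417] W [0.0, 0.0, 0.0] rows>= 1
```

View pics/s14c.png

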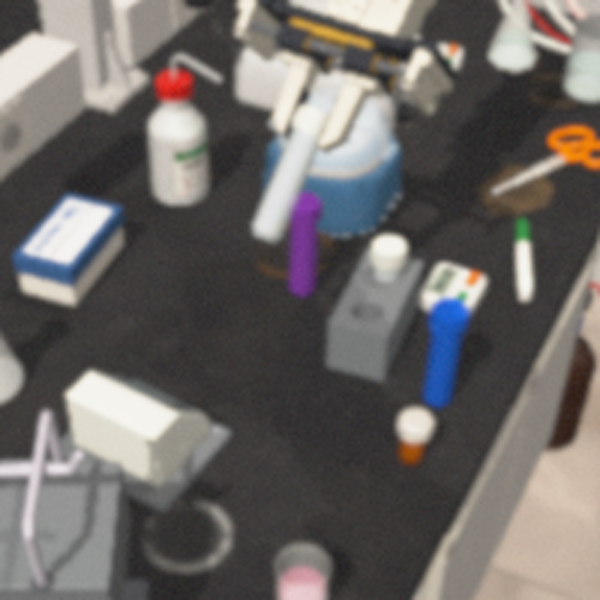

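View pics/wrist14.png

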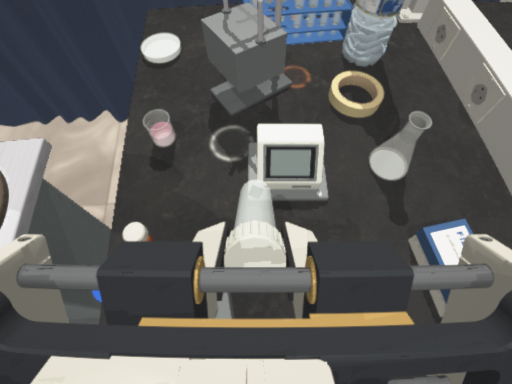

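Well aligned: the wrist view shows the window at (291,163) with the tube pointing at it. I'll approach to 80 mm off and refine the window pose from there.

Request:
arm_command --plan '[{"translation": [0.05,0.01,0.08],"turn": [0,0,0],"hand": 0.1},{"translation": [0.13,0.03,0.22],"turn": [0,0,0],"hand": 0.1},{"translation": [0.22,0.05,0.38],"turn": [0,0,0],"hand": 0.1},{"translation": [0.31,0.07,0.54],"turn": [0,0,0],"hand": 0.1},{"translation": [0.4,0.09,0.68],"turn": [0,0,0],"hand": 0.1},{"translation": [0.435,0.096,0.751],"turn": [0.001,0,0],"hand": 0.1},{"translation": [0.435,0.096,0.751],"turn": [0.001,0,0],"hand": 0.1},{"translation": [0.435,0.096,0.751],"turn": [0.001,0,0],"hand": 0.1}]'

```text
clock: 23.85
position: [0.5872, -0.09, 0.1689]
ee_rot: [-2.353, 0.106, -0.044]
force: [-0.0, -0.3, -1.2]
width: 0.349
```

```bash
cat >> m.py <<'E'
def plane(q,it=400,tol=.0015):
    rng=np.random.default_rng(0); best=None
    for _ in range(it):
        a=q[rng.choice(len(q),3,False)]; m=np.cross(a[1]-a[0],a[2]-a[0]); l=np.linalg.norm(m)
        if l<1e-7: continue
        k=abs((q-a[0])@(m/l))<tol
        if best is None or k.sum()>best.sum(): best=k
    r=q[best]; u=np.linalg.svd(r-r.mean(0))[2][2]; return u*np.sign(u[2]),r
E
python3 - <<'E'
from m import *
p,M,s=pose(); print(p,s['clock'],s['joints'].round(2),s['force'])
F=np.c_[np.cross(yv,n),yv,n] # window axes x(up slope),y,z
for nm in('wrist','top','side'):
    im,d,c=snap(nm,nm+'15'); Xa=cloud(d,c); L=(Xa-W)@F*1000; ok=(d>0)
    f=ok&(abs(L[...,0])<24)&(abs(L[...,1])<36)&(abs(L[...,2])<12)
    if f.sum()>60:
        m,r=plane(Xa[f]); l=(r-W)@F*1000; print(nm,'plane n',m.round(4),'angle to n',np.degrees(np.arccos(m@n)).round(2),'offset mm',np.median(l[:,2]).round(2),len(r))
    g=ok&(abs(L[...,0])<38)&(abs(L[...,1])<55)&(abs(L[...,2])<7)   # slanted face
    dark=g&(im.max(2)<140)
    for k,mm in(('face',g),('dark',dark)):
        l=L[mm]; 
        if len(l)>20: print(nm,k,len(l),'x',np.percentile(l[:,0],[2,50,98]).round(1),'y',np.percentile(l[:,1],[2,50,98]).round(1))
im=cv2.imread('pics/wrist15.png')[60:260,150:400];cv2.imwrite('pics/w15c.png',cv2.resize(im,None,fx=3,fy=3,interpolation=2))
E
```

```text
[ 0.5871823  -0.09002158  0.16886976] 23.85 [ 0.75  0.7  -0.42  1.59 -0.51  1.21  0.56] [-0.01224953 -0.31972925 -1.24112982]
wrist plane n [-0.0625 -0.7042  0.7072] angle to n 0.05 offset mm 1.16 2054
wrist face 4559 x [-33.9   6.7  36.3] y [-48.7  -0.8  47. ]
wrist dark 1348 x [-27.2   6.4  26.7] y [-40.5  -0.8  38.3]
top plane n [-0.0566 -0.7059  0.7061] angle to n 0.3 offset mm -0.24 262
top face 762 x [-30.7   6.9  36.4] y [-49.3  -0.4  46.9]
top dark 489 x [-31.3   1.4  28.4] y [-40.5  -1.5  38.6]
side face 236 x [-27.7  25.3  37.7] y [-42.6  11.9  51.8]
side dark 84 x [-29.2  -8.1  17.6] y [-38.5   8.2  51.1]
```

View pics/w15c.png

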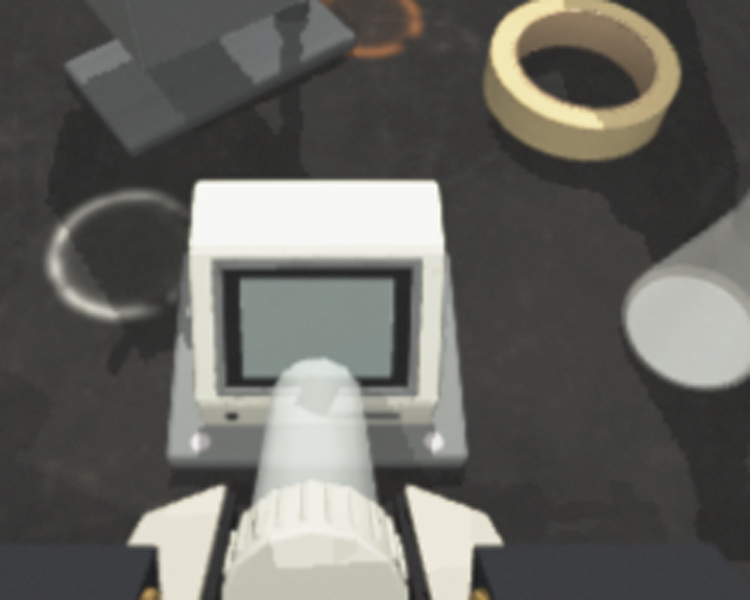

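Window pose confirmed within about 1 mm and 0.3°. Final approach.

Run:
```python
from m import *
legs([(W+.1087*n-.0008*yv+.0004*np.cross(yv,n),RF)])
```

```text
-> [ 0.591 -0.054  0.135] T [0.005, -0.013, 0.418] W [-0.001, -0.002, -0.001] rows>= 1
```

Request:
arm_command --plan '[{"translation": [0.001,-0.003,0.06],"turn": [0,0,0],"hand": 0.1},{"translation": [0.002,-0.006,0.14],"turn": [0,0,0],"hand": 0.1},{"translation": [0.004,-0.009,0.23],"turn": [0,0,0],"hand": 0.1},{"translation": [0.005,-0.013,0.31],"turn": [0,0,0],"hand": 0.1},{"translation": [0.005,-0.013,0.37],"turn": [-0.001,-0.002,-0.001],"hand": 0.1},{"translation": [0.005,-0.013,0.4],"turn": [-0.001,-0.002,-0.001],"hand": 0.1},{"translation": [0.005,-0.013,0.415],"turn": [-0.001,-0.002,-0.001],"hand": 0.1},{"translation": [0.005,-0.013,0.418],"turn": [-0.001,-0.002,-0.001],"hand": 0.1},{"translation": [0.005,-0.013,0.418],"turn": [-0.001,-0.002,-0.001],"hand": 0.1},{"translation": [0.005,-0.013,0.418],"turn": [-0.001,-0.002,-0.001],"hand": 0.1}]'

```text
clock: 25.25
position: [0.5911, -0.0532, 0.1344]
ee_rot: [-2.355, 0.102, -0.041]
force: [-0.3, 0.1, -1.2]
width: 0.35
```

Run:
```python
from m import *
p,M,s=pose(); print(p,s['clock'],s['force'],s['width'],s['joints'].round(2)); print('ang',np.degrees(R.from_matrix(M.T@RF).as_rotvec()).round(2))
F=np.c_[np.cross(yv,n),yv,n]; print('base in window mm',((p+.0783*M[:,2]-W)@F*1000).round(1))
for nm in('side','wrist'):
    q,_,_=tubefit(nm,nm+'16')
    q=q[q[:,2]<85]
    for a in range(-5,85,15):
        r=q[(q[:,2]>=a)&(q[:,2]<a+15)]
        if len(r)>3: print(nm,a,len(r),np.percentile(r,[5,50,95],axis=0).round(0).tolist())
    print('zmax',np.percentile(q[:,2],[95,98,100]).round(1))
im=cv2.imread('pics/side16.png')[110:290,120:330];cv2.imwrite('pics/s16c.png',cv2.resize(im,None,fx=3.2,fy=3.2,interpolation=2))
```

```text
[ 0.5911186  -0.05317753  0.13437953] 25.25 [-0.32515564  0.09717298 -1.21682791] 0.3499672540611705 [ 0.71  0.72 -0.44  1.65 -0.53  1.11  0.57]
ang [0.01 0.08 0.02]
base in window mm [ 0.6 -0.6 29.8]
side -5 56 [[-16.0, -14.0, -4.0], [-9.0, -10.0, 3.0], [5.0, 1.0, 9.0]]
side 10 57 [[-16.0, -15.0, 11.0], [-9.0, -11.0, 17.0], [5.0, 1.0, 24.0]]
side 25 55 [[-16.0, -15.0, 26.0], [-8.0, -11.0, 32.0], [5.0, 0.0, 39.0]]
side 40 56 [[-16.0, -14.0, 41.0], [-9.0, -10.0, 47.0], [6.0, 1.0, 54.0]]
side 55 55 [[-15.0, -15.0, 56.0], [-10.0, -10.0, 62.0], [6.0, 1.0, 69.0]]
side 70 23 [[-15.0, -13.0, 70.0], [-7.0, -10.0, 73.0], [4.0, -0.0, 77.0]]
zmax [71.9 74.7 77.5]
wrist -5 327 [[-12.0, -14.0, -4.0], [0.0, -12.0, 2.0], [11.0, -6.0, 9.0]]
wrist 10 256 [[-12.0, -14.0, 11.0], [-0.0, -12.0, 17.0], [12.0, -6.0, 24.0]]
wrist 25 214 [[-12.0, -14.0, 25.0], [-0.0, -12.0, 32.0], [12.0, -6.0, 39.0]]
wrist 40 176 [[-11.0, -14.0, 41.0], [0.0, -12.0, 47.0], [12.0, -6.0, 54.0]]
wrist 55 144 [[-12.0, -14.0, 56.0], [-0.0, -12.0, 62.0], [12.0, -6.0, 69.0]]
wrist 70 17 [[-10.0, -14.0, 70.0], [3.0, -12.0, 71.0], [11.0, -7.0, 73.0]]
zmax [65.7 69.2 72.8]
```

View pics/s16c.png

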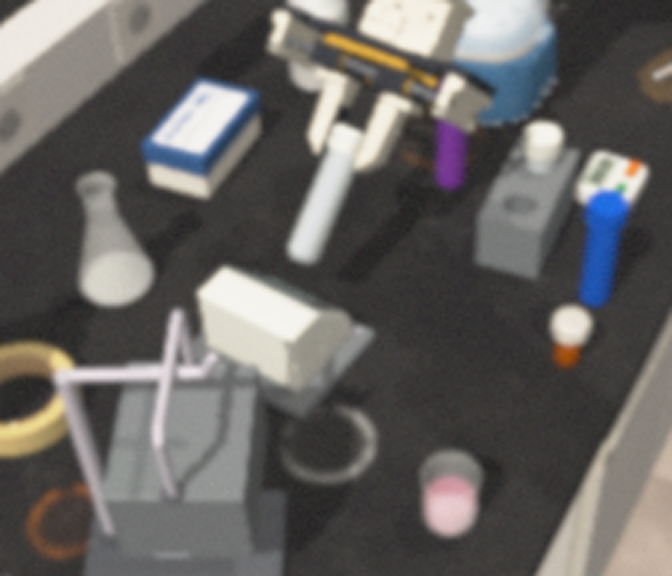

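View pics/wrist16.png

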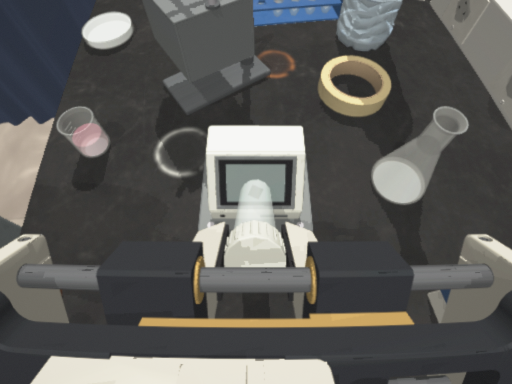

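All good: the tube is over the window (wrist 256,185), the hood hangs, and the short tube, beaker and vial stand. Handing in.

```bash
python3 -c "
from cell import ticket; print(ticket.sign_off())"
```

```text
the job is handed in; nothing more can be done
None
```

The hood hangs by its handle on the stand's hook, released. The tall tube is held in the air with its code facing the reader's window. I handed in at about 25 s on the robot's clock.

**Last checks**
- **Tube position:** its base works out at 29.8 mm off the glass and within 1 mm of the window's centre. The tool is about 0.1° off square to the nominal 45° face. The window's own tilt agreed with that nominal face to 0.05° (wrist camera) and 0.3° (top camera).
- **Contact:** the measured force was about 1 N, close to the tube's weight. The images show the tube touching nothing.
- **Other objects:** the hood is on the prong between tip and post, the short tube is in the rack, and the beaker, vial and coloured look-alikes are standing.

**What disagreed or failed**
- **First grasp of the hood:** it closed just above the bar. The fingertips are about 11 mm behind the reported TCP, not 11 mm ahead as stated. I corrected for this and the second grasp held.
- **Finger opening:** it reads about 1.5 mm low.
- **Cameras:** the side camera places things about 3 mm lower in x than the top camera. I averaged them and relied on the wrist camera for the final approach. Its depth put the glass about 1 mm further out than the top camera's, so the gap is good to about 1 mm.

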